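# Stack shortbread in the pastry case

### The job

Slide the glass lid of the pastry case fully open, then build all the shortbread fingers from the cookie sheet into a log-cabin tower centred on the wooden board inside: two to a layer, parallel with a gap of about 4 cm, each layer crosswise on the one below and square to the board, the bottom two lying along the case's length, an odd last one on top by itself. Then slide the lid fully shut; leave the jar, measuring cup, folded cup and coaster alone.

Things in the scene. Friction and masses are not known exactly. Their poses are not given: they have to be found in the camera images.
- case: low pastry case fixed on the counter, to the robot's left or right, 250 (its x) x 500 (its y) x 117 mm high: steel base, glass walls 8 mm thick, their tops 104 mm above the counter, aluminium tracks along both long sides, tops at 117 mm. Origin under its centre, z up. A glass partition at y = 0 splits it; its -y half, with cookies inside, is roofed by a fixed pane
- bay (a point): centre of the inner floor of the case's other (+y) half, the one under the sliding lid: 234 mm (case x) by 239 mm (case y) inside, floor 20 mm above the counter, at case y = +122 mm; axes as the case. The board lies in it
- pane (a joint): the sliding glass lid, in m: 0 = fully shut over the +y half (hard stop), 0.230 = fully open (hard stop), sliding towards the case's -y over the fixed pane. It needs about 2 N to slide and stays where it is left; its top is 115 mm and its underside 110 mm above the counter
- pane_handle (a point): centre of the lid's handle: an upright steel bar in the middle of the lid, 90 mm long (case x), 14 mm thick (case y), 28 mm high, rising from the lid's top; this point is 129 mm above the counter, the bar's top 143 mm. It moves with the lid
- board: square olive-wood board 180 x 180 x 14 mm, loose (0.45 kg), lying on the case's inner floor in the +y half, within 5 degrees of square to the case, its y along the case's length. Origin at the centre of its underside, x and y parallel to its edges, z up; its top is 14 mm above its origin
- sheet: rimless flat aluminium cookie sheet fixed to the counter, 300 mm (x) by 290 mm (y) by 4 mm thick, origin under its centre; the fingers start on it in up to three rows of two, lying roughly along its y
- finger1: shortbread finger 1, a plain butter biscuit bar 100 x 22 x 22 mm (square section, 40 g) with small dimples on one face; at the start it lies on the cookie sheet, or is absent (4 to 6 of the six are there). Origin at its centre, x along its length; any of its four long faces may be underneath
- finger2: shortbread finger 2, a plain butter biscuit bar 100 x 22 x 22 mm (square section, 40 g) with small dimples on one face; at the start it lies on the cookie sheet, or is absent (4 to 6 of the six are there). Origin at its centre, x along its length; any of its four long faces may be underneath
- finger3: shortbread finger 3, a plain butter biscuit bar 100 x 22 x 22 mm (square section, 40 g) with small dimples on one face; at the start it lies on the cookie sheet, or is absent (4 to 6 of the six are there). Origin at its centre, x along its length; any of its four long faces may be underneath
- finger4: shortbread finger 4, a plain butter biscuit bar 100 x 22 x 22 mm (square section, 40 g) with small dimples on one face; at the start it lies on the cookie sheet, or is absent (4 to 6 of the six are there). Origin at its centre, x along its length; any of its four long faces may be underneath
- finger5: shortbread finger 5, a plain butter biscuit bar 100 x 22 x 22 mm (square section, 40 g) with small dimples on one face; at the start it lies on the cookie sheet, or is absent (4 to 6 of the six are there). Origin at its centre, x along its length; any of its four long faces may be underneath
- finger6: shortbread finger 6, a plain butter biscuit bar 100 x 22 x 22 mm (square section, 40 g) with small dimples on one face; at the start it lies on the cookie sheet, or is absent (4 to 6 of the six are there). Origin at its centre, x along its length; any of its four long faces may be underneath
- jar: bystander: closed amber jar, 72 mm in diameter, 115 mm high, standing on the coaster, origin at the centre of its underside
- measure: bystander: stainless steel measuring cup, 76 mm in diameter, 55 mm high, flat handle reaching 120 mm along its +y, origin at the centre of its underside
- folded_cup: bystander: silicone cup folded flat, 100 mm in diameter, 20 mm high, origin at the centre of its underside
- coaster: bystander: round olive-wood coaster, 100 mm in diameter, 9 mm thick, origin at the centre of its underside
Not all that is in view belongs to the job. What is shaped like the finger1 but pink is not meant.

How it is judged:
On the way, in this order (a step that is already met when the one before it is completed fails the run):
1. the glass lid is slid fully open (value of joint pane above 0.205 m), for 0.2 s.
2. with the lid open, every shortbread finger is set down on the board in the case (value of joint pane above 0.15 m and horizontal distance between each of finger1, finger2, finger3, finger4, finger5, finger6 and board below 0.05 m and z of each of finger1, finger2, finger3, finger4, finger5, finger6 in the frame of board below 0.08 m), for 0.3 s.
At the end, for the whole second after the job is handed in: Lid shut within 8 mm; board flat in the case; all fingers at rest in crosswise layers (heights within 6 mm, the first along the board's y), within 0.22 rad of square, centred lengthwise within 15 mm, their centres 23 to 39 mm from the board's (third layer: at most 39 mm) (value of joint pane below 0.008 m and ((z of finger1 in the frame of board between 0.019 and 0.031 m and angle between the x axis of finger1 and the y axis of board, either way round below 0.22 rad and y of finger1 in the frame of board between -0.015 and 0.015 m and horizontal distance between finger1 and board between 0.023 and 0.039 m) or (z of finger1 in the frame of board between 0.041 and 0.053 m and angle between the x axis of finger1 and the x axis of board, either way round below 0.22 rad and x of finger1 in the frame of board between -0.015 and 0.015 m and horizontal distance between finger1 and board between 0.023 and 0.039 m) or (z of finger1 in the frame of board between 0.063 and 0.075 m and angle between the x axis of finger1 and the y axis of board, either way round below 0.22 rad and y of finger1 in the frame of board between -0.015 and 0.015 m and horizontal distance between finger1 and board below 0.039 m)) and ((z of finger2 in the frame of board between 0.019 and 0.031 m and angle between the x axis of finger2 and the y axis of board, either way round below 0.22 rad and y of finger2 in the frame of board between -0.015 and 0.015 m and horizontal distance between finger2 and board between 0.023 and 0.039 m) or (z of finger2 in the frame of board between 0.041 and 0.053 m and angle between the x axis of finger2 and the x axis of board, either way round below 0.22 rad and x of finger2 in the frame of board between -0.015 and 0.015 m and horizontal distance between finger2 and board between 0.023 and 0.039 m) or (z of finger2 in the frame of board between 0.063 and 0.075 m and angle between the x axis of finger2 and the y axis of board, either way round below 0.22 rad and y of finger2 in the frame of board between -0.015 and 0.015 m and horizontal distance between finger2 and board below 0.039 m)) and ((z of finger3 in the frame of board between 0.019 and 0.031 m and angle between the x axis of finger3 and the y axis of board, either way round below 0.22 rad and y of finger3 in the frame of board between -0.015 and 0.015 m and horizontal distance between finger3 and board between 0.023 and 0.039 m) or (z of finger3 in the frame of board between 0.041 and 0.053 m and angle between the x axis of finger3 and the x axis of board, either way round below 0.22 rad and x of finger3 in the frame of board between -0.015 and 0.015 m and horizontal distance between finger3 and board between 0.023 and 0.039 m) or (z of finger3 in the frame of board between 0.063 and 0.075 m and angle between the x axis of finger3 and the y axis of board, either way round below 0.22 rad and y of finger3 in the frame of board between -0.015 and 0.015 m and horizontal distance between finger3 and board below 0.039 m)) and ((z of finger4 in the frame of board between 0.019 and 0.031 m and angle between the x axis of finger4 and the y axis of board, either way round below 0.22 rad and y of finger4 in the frame of board between -0.015 and 0.015 m and horizontal distance between finger4 and board between 0.023 and 0.039 m) or (z of finger4 in the frame of board between 0.041 and 0.053 m and angle between the x axis of finger4 and the x axis of board, either way round below 0.22 rad and x of finger4 in the frame of board between -0.015 and 0.015 m and horizontal distance between finger4 and board between 0.023 and 0.039 m) or (z of finger4 in the frame of board between 0.063 and 0.075 m and angle between the x axis of finger4 and the y axis of board, either way round below 0.22 rad and y of finger4 in the frame of board between -0.015 and 0.015 m and horizontal distance between finger4 and board below 0.039 m)) and ((z of finger5 in the frame of board between 0.019 and 0.031 m and angle between the x axis of finger5 and the y axis of board, either way round below 0.22 rad and y of finger5 in the frame of board between -0.015 and 0.015 m and horizontal distance between finger5 and board between 0.023 and 0.039 m) or (z of finger5 in the frame of board between 0.041 and 0.053 m and angle between the x axis of finger5 and the x axis of board, either way round below 0.22 rad and x of finger5 in the frame of board between -0.015 and 0.015 m and horizontal distance between finger5 and board between 0.023 and 0.039 m) or (z of finger5 in the frame of board between 0.063 and 0.075 m and angle between the x axis of finger5 and the y axis of board, either way round below 0.22 rad and y of finger5 in the frame of board between -0.015 and 0.015 m and horizontal distance between finger5 and board below 0.039 m)) and ((z of finger6 in the frame of board between 0.019 and 0.031 m and angle between the x axis of finger6 and the y axis of board, either way round below 0.22 rad and y of finger6 in the frame of board between -0.015 and 0.015 m and horizontal distance between finger6 and board between 0.023 and 0.039 m) or (z of finger6 in the frame of board between 0.041 and 0.053 m and angle between the x axis of finger6 and the x axis of board, either way round below 0.22 rad and x of finger6 in the frame of board between -0.015 and 0.015 m and horizontal distance between finger6 and board between 0.023 and 0.039 m) or (z of finger6 in the frame of board between 0.063 and 0.075 m and angle between the x axis of finger6 and the y axis of board, either way round below 0.22 rad and y of finger6 in the frame of board between -0.015 and 0.015 m and horizontal distance between finger6 and board below 0.039 m)) and z of board in the frame of case below 0.026 m and angle between board's own z axis and vertical below 0.05 rad and linear speed of each of finger1, finger2, finger3, finger4, finger5, finger6 below 0.02 m/s); the robot touches nothing.
It fails at once if the amber jar is knocked or moved more than 3 cm (distance of jar from where it was at the start of the episode above 0.03 m or angle between jar's own z axis and vertical above 0.5 rad).
It fails at once if the measuring cup is knocked or moved more than 3 cm (distance of measure from where it was at the start of the episode above 0.03 m or angle between measure's own z axis and vertical above 0.5 rad).
It fails at once if the folded silicone cup is knocked or moved more than 3 cm (distance of folded_cup from where it was at the start of the episode above 0.03 m or angle between folded_cup's own z axis and vertical above 0.5 rad).
It fails at once if the coaster is knocked or moved more than 3 cm (distance of coaster from where it was at the start of the episode above 0.03 m or angle between coaster's own z axis and vertical above 0.5 rad).
Of finger1, finger2, finger3, finger4, finger5, finger6 only 4 to 6 are there at a start; the rules pass over those that are not, and their reading is None.
At some moment in a run one of finger1, finger2, finger3, finger4, finger5, finger6 may be knocked a few centimetres aside while the robot is not near it.
Once in a run the grip may slacken for a moment while it holds something.
It also fails if it takes over 210 s, if anything falls off the work surface, if the arm or the gripper's body presses on something with over 40 N, if the wrist force passes 120 N, or if a joint passes its speed limit or range.

### The arm

A 7-joint arm with a two-finger parallel gripper is mounted at the origin on the work surface. World frame = base frame: x ahead of the robot, y to its left, z up, the work surface at z = 0. Lengths are in m, angles in rad, forces in N, time in s.
With the tool pointing down it reaches from about 0.35 to 0.775 m from the base axis. Payload 3.1 kg.
Tool frame: the origin (TCP) lies midway between the tips of the shut fingers; the grasp point (between the pads) lies 19 mm behind it; z points along the fingers, y is the direction in which the jaws open and shut (so a half turn about z gives the same grasp; the last joint's range is limited). The gripper opens to 85 mm and grips with 20 to 120 N. Pads are 22 mm wide; open, the fingers measure 114 mm over their backs; the gripper's body (76 mm by 85 mm) begins 54 mm behind the grasp point. The pads swing forward as they close: fully open they stand 13 mm farther back than shut.
Start: joints at [-1.358, 0.311, 0.014, 1.512, -0.004, 1.319, -0.027], TCP at [0.139, 0.532, 0.194] pointing down, gripper open.
Joint ranges: [-2.7, 2.7], [-0.3, 1.91], [-1.27, 1.3], [0.12, 2.57], [-1.44, 4.58], [0.2, 2.03], [-3.05, 3.05]. Speed limits (rad/s): [2.79, 2.79, 3.14, 3.14, 3.14, 3.14, 3.14].

### API

Orientations are given as a rotation vector (axis times angle).
In Python, from cell import bot, read_camera, calibration, workorder gives the robot as it stands. The module is installed in compiled form; this text tells all that it offers.
- The arm moves only by the shell command python3 -m pendant 'ROWS' [FORCE]. ROWS is JSON, a list that holds one entry, the list of rows, each a list of 7 numbers: the shift along the tool's x, y, z in cm, then the turn, a rotation vector about the tool's x, y, z in degrees, then the opening in per cent of the stroke, from 0 (shut) to 100 (fully open). In form: [[[tx, ty, tz, rx, ry, rz, gripper], ...]]. A call has exactly 5 rows; each row is the pose to reach, as a shift and turn from the pose commanded when the call began, along the tool's axes at that moment; what a row does not reach only later rows make up. A row lasts 1/12 s, in which the tool goes at most 41.7 mm and 7.16 degrees, less where a joint would pass 70% of its speed; a pose out of reach is approached as far as the arm can. A call with a gripper value outside its range is refused whole. The fingers move at their own pace and stop on an object; FORCE is the grip in N (left out, the last holds). Time passes only in rows, so rows that repeat a pose let the fingers close, or fill a call up. It gives the time, the measured TCP pose, the force and the opening at its end, in the units of the state.
- bot.state(): the state, without advancing time (a new reading comes with each control period).
- read_camera(name): name is "side" or "top"; returns the picture (480x640x3 uint8, red, green, blue); there is no depth.
- calibration(name): a dict with "fx", "fy", "cx", "cy" (pixels), "dist_coeffs" ([k1, k2, p1, p2, k3] as OpenCV has them; the pictures are not rectified), "cam_to_world" (4x4, takes a point from camera to world coordinates). Camera axes: x right, y down, z forward; pixel columns grow to the right and rows downward; lengths in m; the calibration is good to about 2 mm. A picture is of the moment at which its call begins. calibration takes no time and is no camera call.
- workorder.sign_off(): hands the job in, once; it reports no verdict.
The state is a dict: "t": time; "qpos": joint angles; "qvel": joint speeds; "joint_torque": joint torques, N m; "tcp_pos": TCP position; "tool_rot": TCP orientation; "wrist_force": force on the tool from outside, world axes, zero at the start; "torque": the same for the moment, N m; "gripper_width": finger opening in m.
Only numpy, scipy, OpenCV 4.12 (cv2) and the standard library are available. Lean on these libraries where they do the work, as an engineer would, in place of code of your own. Each camera call takes 0.05 s, during which the arm holds its last target.

## Working session

There is one attempt and no reset: what is moved stays moved. The work goes in short steps, Python scripts to look and compute and a shell command to move; the robot and the scene stay as the last step left them, time stands still between calls to the robot, and variables do not carry over. Pictures are saved under pics/ and viewed, and the job is handed in when it is done.

```bash
mkdir -p pics; ls
python3 - <<'E'
from cell import bot, read_camera, calibration
import cv2, numpy as np
s=bot.state(); print(s)
for n in ("side","top"):
    c=calibration(n); print(n,c)
    cv2.imwrite(f"pics/{n}0.png",read_camera(n)[:,:,::-1])
E
```

```text
pics
{'t': 0.0, 'qpos': array([-1.35770384,  0.31171765,  0.01403244,  1.51307654, -0.004374  ,
        1.31919421, -0.02718927]), 'qvel': array([ 0.00033515, -0.00022683,  0.00149037, -0.00076638,  0.0002323 ,
        0.00098611,  0.00139491]), 'joint_torque': array([-1.09397376e-04, -3.79928148e+01,  1.46170948e-01, -2.30584341e+01,
        1.24508815e-02,  1.36836123e-02, -1.42605552e-05]), 'tcp_pos': array([0.13844007, 0.53144012, 0.19301783]), 'tool_rot': array([-0.39903753, -3.11597665,  0.00370645]), 'wrist_force': array([-0.09433249,  1.02437953, -0.06293069]), 'torque': array([ 0.03417931, -0.02711531, -0.02094619]), 'gripper_width': 0.0854623734177365}
side {'fx': 624.5868095198999, 'fy': 624.5868095198999, 'cx': 324.25543955018793, 'cy': 245.69109727465022, 'dist_coeffs': array([-0.22460389,  0.        ,  0.        ,  0.        ,  0.        ]), 'cam_to_world': array([[-0.95490058, -0.21951393,  0.19994627,  0.21964782],
       [-0.29654202,  0.67081296, -0.67975938,  1.01266577],
       [ 0.0150901 , -0.70839509, -0.70565479,  1.12644603],
       [ 0.        ,  0.        ,  0.        ,  1.        ]])}
top {'fx': 575.5635564825091, 'fy': 575.5635564825091, 'cx': 312.4782878359656, 'cy': 232.20303432258248, 'dist_coeffs': array([0.03258236, 0.        , 0.        , 0.        , 0.        ]), 'cam_to_world': array([[-0.01414471, -0.99661687,  0.08096138,  0.41250167],
       [-0.99988844,  0.01370937, -0.00593046,  0.02331323],
       [ 0.00480047, -0.08103624, -0.9966996 ,  1.36056829],
       [ 0.        ,  0.        ,  0.        ,  1.        ]])}
```

View pics/side0.png

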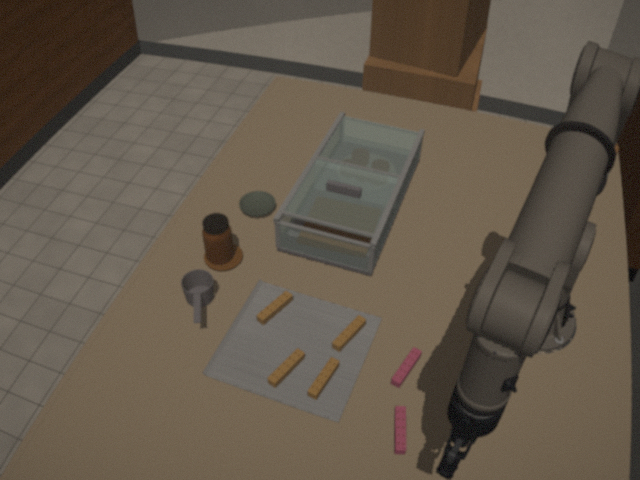

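View pics/top0.png

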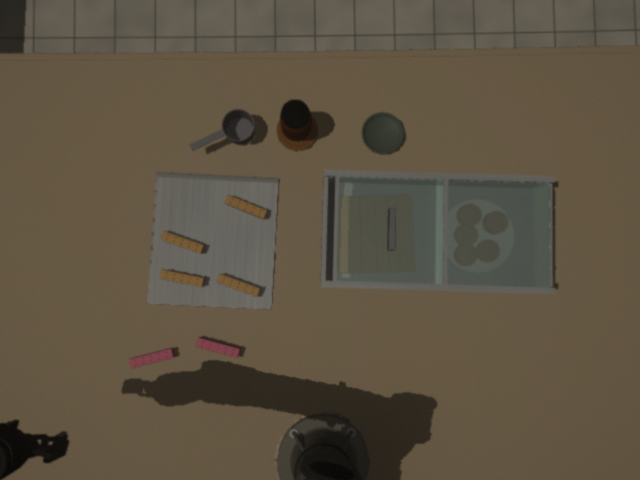

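Four orange fingers lie on the sheet (top view pixels (246,207), (183,242), (182,278), (239,285)). The two pink bars at (152,357) and (218,347) are decoys. The case is to the right, with the handle at (392,229). Next I'll measure these.

```bash
cat > h.py <<'E'
from cell import bot, read_camera, calibration
import cv2, numpy as np
from scipy.spatial.transform import Rotation as R
C={n:calibration(n) for n in("side","top")}
def K(c): return np.array([[c['fx'],0,c['cx']],[0,c['fy'],c['cy']],[0,0,1]])
def plane(n,px,z):
    c=C[n]; u=cv2.undistortPoints(np.array(px,float).reshape(-1,1,2),K(c),c['dist_coeffs']).reshape(-1,2)
    T=c['cam_to_world']; d=np.c_[u,np.ones(len(u))]@T[:3,:3].T; o=T[:3,3]
    return (o+d*((z-o[2])/d[:,2])[:,None])[:,:2]
def proj(n,P):
    c=C[n]; T=np.linalg.inv(c['cam_to_world'])
    return cv2.projectPoints(np.array(P,float).reshape(-1,1,3),cv2.Rodrigues(T[:3,:3])[0],T[:3,3],K(c),c['dist_coeffs'])[0].reshape(-1,2)
def snap(n,f=None):
    im=read_camera(n)[:,:,::-1].copy()
    if f: cv2.imwrite("pics/"+f,im)
    return im
def blobs(n,im,lo,hi,amin=100):
    m=cv2.inRange(cv2.cvtColor(im,cv2.COLOR_BGR2HSV),lo,hi)
    m=cv2.morphologyEx(m,cv2.MORPH_CLOSE,np.ones((3,3)))
    cs,_=cv2.findContours(m,cv2.RETR_EXTERNAL,cv2.CHAIN_APPROX_NONE)
    return [c for c in cs if cv2.contourArea(c)>amin]
def bars(n,im,z,lo=(8,110,90),hi=(28,255,255)):
    out=[]
    for c in blobs(n,im,lo,hi):
        w=plane(n,c.reshape(-1,2),z)
        r=cv2.minAreaRect((w*1000).astype(np.float32))
        b=cv2.boxPoints(r); e=[b[1]-b[0],b[2]-b[1]]; l=max(e,key=np.linalg.norm)
        a=np.degrees(np.arctan2(l[1],l[0]))%180
        m=cv2.moments(c); out.append((np.round([m['m10']/m['m00'],m['m01']/m['m00']]),np.round(r[0],1),np.round(sorted(r[1]),1),round(a,1)))
    return out
def tool():
    s=bot.state(); Rm=R.from_rotvec(s['tool_rot']).as_matrix()
    print('t',round(s['t'],2),'tcp',np.round(s['tcp_pos']*1000,1),'x',Rm[:,0].round(3),'y',Rm[:,1].round(3),'z',Rm[:,2].round(3),'w',round(s['gripper_width']*1000,1),'F',s['wrist_force'].round(1))
    return s,Rm
E
python3 - <<'E'
from h import *
im=cv2.imread('pics/top0.png'); sd=cv2.imread('pics/side0.png')
hsv=cv2.cvtColor(im,cv2.COLOR_BGR2HSV)
for p in [(246,207),(183,242),(240,285),(218,347),(300,180),(150,215)]: print(p,hsv[p[1],p[0]])
for n,i in(("top",im),("side",sd)):
  for b in bars(n,i,0.026): print(n,b)
tool()
cv2.imwrite('pics/casecrop.png',cv2.convertScaleAbs(cv2.resize(im[160:305,310:570],None,fx=3,fy=3,interpolation=cv2.INTER_CUBIC),alpha=1.8))
cv2.imwrite('pics/sheetcrop.png',cv2.convertScaleAbs(cv2.resize(im[165:375,120:300],None,fx=2.8,fy=2.8,interpolation=cv2.INTER_CUBIC),alpha=1.8))
E
```

```text
(246, 207) [ 17 136 116]
(183, 242) [ 17 136 118]
(240, 285) [ 17 136 118]
(218, 347) [176 120 123]
(300, 180) [ 19  84 103]
(150, 215) [ 18  83 104]
top (array([238., 285.]), array([401.7, 188.7]), array([19.2, 96.8]), np.float32(69.3))
top (array([181., 278.]), array([420.1, 318.7]), array([19.3, 96.7]), np.float32(77.8))
top (array([182., 242.]), array([502.9, 318.8]), array([19.5, 97.1]), np.float32(69.5))
top (array([246., 207.]), array([583.2, 170.8]), array([20.4, 96.9]), np.float32(67.3))
side (array([323., 377.]), array([419.5, 323.3]), array([ 21.4, 104. ]), np.float32(78.4))
side (array([285., 367.]), array([502. , 322.2]), array([ 20.9, 103. ]), np.float32(70.1))
side (array([348., 332.]), array([400.8, 193.2]), array([ 21.9, 104.6]), np.float32(68.2))
side (array([274., 306.]), array([583.5, 174.9]), array([ 24.3, 103.3]), np.float32(69.0))
side (array([228., 261.]), array([748.3,  74.4]), array([57.8, 94.1]), np.float32(41.3))
side (array([440.,  69.]), array([  466.1, -1113.8]), array([422.2, 634.2]), np.float32(93.5))
t 0.1 tcp [138.4 531.6 193.2] x [-0.968  0.252 -0.   ] y [ 0.252  0.968 -0.002] z [-0.    -0.002 -1.   ] w 85.1 F [-0.5  0.2 -0.2]
```

View pics/casecrop.png

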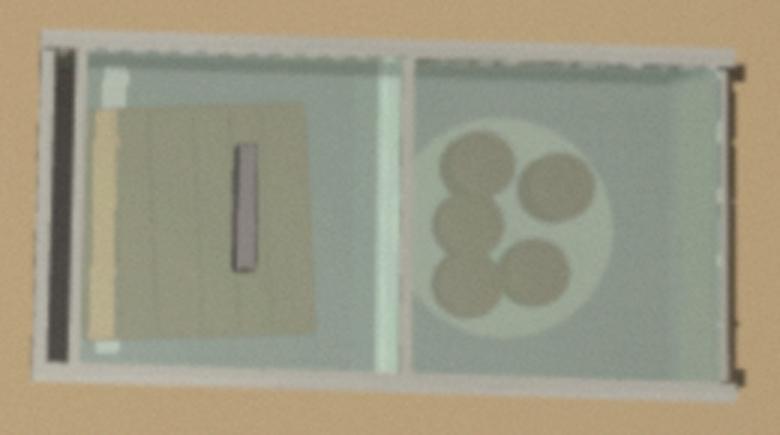

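View pics/sheetcrop.png

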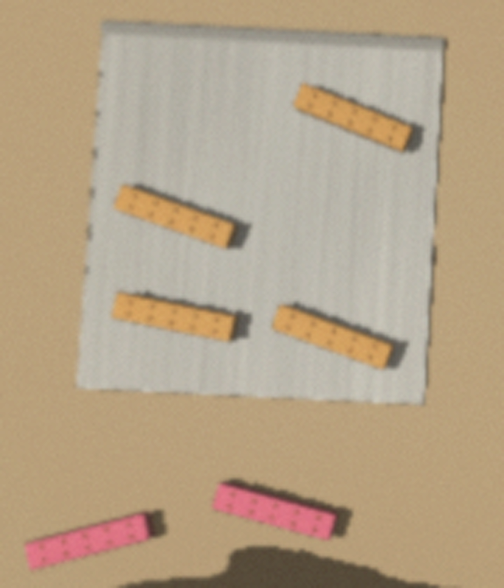

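Run:
```python
from h import *
f=lambda x,y:(310+x/3,160+y/3)
# corners of tracks at z=.117
A=plane('top',[f(42,30),f(735,48),f(735,402),f(33,380)],.117)*1000; print('track corners',A.round(0))
H=plane('top',[f(235,143),f(258,143),f(257,271),f(233,271)],.143)*1000; print('handle',H.round(0),H.mean(0))
B=plane('top',[f(90,108),f(305,102),f(315,331),f(88,340)],.034)*1000; print('board',B.round(0),B.mean(0))
print('left edge lines', (plane('top',[f(62,200),f(78,200),f(115,200),f(405,200)],.115)*1000).round(0))
sd=cv2.imread('pics/side0.png')
cv2.imwrite('pics/sidecase.png',cv2.convertScaleAbs(cv2.resize(sd[105:285,260:440],None,fx=3.3,fy=3.3,interpolation=cv2.INTER_CUBIC),alpha=1.8))
```

```text
track corners [[ 650.  -11.]
 [ 629. -514.]
 [ 374. -501.]
 [ 396.   -1.]]
handle [[ 562. -146.]
 [ 561. -163.]
 [ 470. -159.]
 [ 471. -143.]] [ 516.04338021 -152.69800591]
board [[ 604.  -50.]
 [ 606. -216.]
 [ 429. -219.]
 [ 425.  -45.]] [ 515.89294995 -132.53291563]
left edge lines [[ 525.  -24.]
 [ 525.  -35.]
 [ 525.  -62.]
 [ 522. -272.]]
```

View pics/sidecase.png

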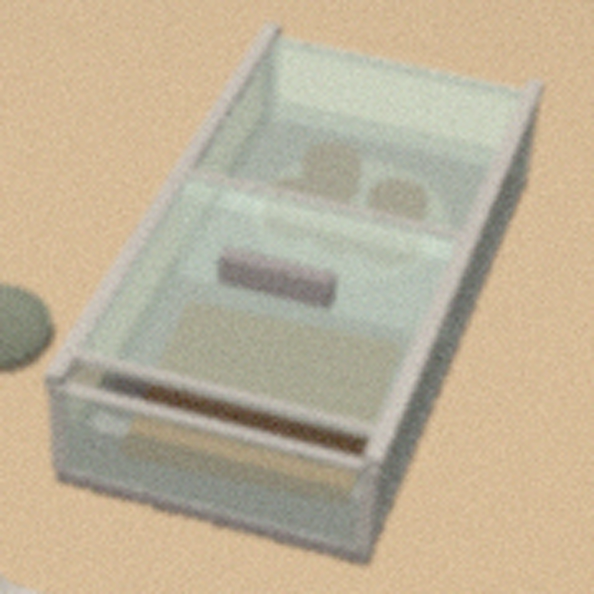

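```bash
cat > g.py <<'E'
import sys
from h import *
# python3 g.py x y z psi  (mm, deg): shift needed in tool axes cm, and rotvec deg
s,Rm=tool()
x,y,z,p=map(float,sys.argv[1:5]); p=np.radians(p)
Y=np.array([np.cos(p),np.sin(p),0]); Z=np.array([0,0,-1.]); X=np.cross(Y,Z)
Rt=np.c_[X,Y,Z]
d=Rm.T@(np.array([x,y,z])/1000-s['tcp_pos'])*100
r=np.degrees(R.from_matrix(Rm.T@Rt).as_rotvec())
print('shift cm',d.round(2),'rot',r.round(1),'psi now',np.degrees(np.arctan2(Rm[1,1],Rm[0,1])).round(1))
E
python3 g.py 400 330 250 87.5;python3 g.py 530 50 250 87.5
```

```text
t 0.1 tcp [138.4 531.6 193.2] x [-0.968  0.252 -0.   ] y [ 0.252  0.968 -0.002] z [-0.    -0.002 -1.   ] w 85.1 F [-0.5  0.2 -0.2]
shift cm [-30.39 -12.93  -5.66] rot [ -0.1  -0.  -12.1] psi now 75.4
t 0.1 tcp [138.4 531.6 193.2] x [-0.968  0.252 -0.   ] y [ 0.252  0.968 -0.002] z [-0.    -0.002 -1.   ] w 85.1 F [-0.5  0.2 -0.2]
shift cm [-50.03 -36.75  -5.61] rot [ -0.1  -0.  -12.1] psi now 75.4
```

```bash
python3 -m pendant '[[[-4,-1.5,-1.2,0,0,-2.4,70],[-8,-3,-2.4,0,0,-4.8,70],[-12,-4.6,-3.6,0,0,-7.2,70],[-16,-6.4,-4.8,0,0,-9.6,70],[-19,-8,-5.6,0,0,-12,70]]]' 20; python3 g.py 530 50 250 87.5
```

```text
t: 0.52
tcp_pos: [0.2996, 0.4092, 0.249]
tool_rot: [0.067, 3.141, -0.0]
wrist_force: [0.3, 0.8, -0.4]
gripper_width: 0.0598
t 0.52 tcp [299.6 409.2 249. ] x [-0.999  0.043 -0.   ] y [ 0.043  0.999 -0.   ] z [ 0. -0. -1.] w 59.8 F [ 0.3  0.8 -0.4]
shift cm [-24.56 -34.9   -0.09] rot [-0.  0.  0.] psi now 87.5
```

```bash
python3 -m pendant '[[[-2.5,-3,0,0,0,0,70],[-5,-6,0,0,0,0,70],[-7.5,-9,0,0,0,0,70],[-10,-12,0,0,0,0,70],[-12.5,-15,0,0,0,0,70]]]'; python3 -m pendant '[[[-2.2,-3.3,0,0,0,0,70],[-4.4,-6.6,0,0,0,0,70],[-6.6,-10,0,0,0,0,70],[-8.5,-13.3,0,0,0,0,70],[-10,-16.5,0,0,0,0,70]]]'; python3 g.py 516 -153 200 87.5
```

```text
t: 0.93
tcp_pos: [0.4169, 0.2531, 0.2485]
tool_rot: [-0.071, -3.14, 0.0]
wrist_force: [0.2, 1.5, 0.4]
gripper_width: 0.0597
t: 1.35
tcp_pos: [0.5095, 0.0832, 0.2483]
tool_rot: [-0.073, -3.14, 0.001]
wrist_force: [0.2, -0.0, -0.2]
gripper_width: 0.0597
t 1.35 tcp [509.5  83.2 248.3] x [-0.999  0.046  0.   ] y [ 0.046  0.999 -0.001] z [-0.    -0.001 -1.   ] w 59.7 F [ 0.2 -0.  -0.2]
shift cm [ -1.74 -23.56   4.85] rot [-0.  -0.  -0.2] psi now 87.3
```

Run:
```python
from h import *
for n in("top","side"): snap(n,n+"1.png")
for b in bars('top',cv2.imread('pics/top1.png'),.026): print(b)
```

```text
(array([226., 281.]), array([412. , 214.5]), array([19.5, 41. ]), np.float32(70.8))
(array([182., 278.]), array([419.8, 318.5]), array([19.7, 97.2]), np.float32(77.9))
(array([182., 242.]), array([503.1, 318.4]), array([19.8, 97. ]), np.float32(69.8))
```

Good: fingers are where they were (some hidden by the arm). Now I'll move over the handle.

```bash
python3 -m pendant '[[[-0.4,-4,0,0,0,0,70],[-0.8,-8,0,0,0,0,70],[-1.2,-12,0,0,0,0,70],[-1.5,-16,1,0,0,0,70],[-1.7,-19,2,0,0,0,70]]]';python3 -m pendant '[[[0,-2.5,1,0,0,0,70],[0,-4,2,0,0,0,70],[0,-4.6,2.8,0,0,0,70],[0,-4.6,2.8,0,0,0,70],[0,-4.6,2.8,0,0,0,70]]]'; python3 g.py 516 -153 123 87.5;  python3 - <<'E'
from h import *
for n in("top","side"): snap(n,n+"2.png")
a=cv2.imread('pics/side2.png')[105:285,260:440]; 
cv2.imwrite('pics/c2.png',cv2.convertScaleAbs(cv2.resize(a,None,fx=3.3,fy=3.3),alpha=1.7))
E
```

```text
t: 1.87
tcp_pos: [0.5169, -0.1088, 0.2289]
tool_rot: [0.076, 3.139, -0.003]
wrist_force: [0.8, -0.2, 0.5]
gripper_width: 0.0597
t: 2.28
tcp_pos: [0.515, -0.149, 0.2002]
tool_rot: [-0.069, -3.139, -0.003]
wrist_force: [0.5, 0.7, -0.1]
gripper_width: 0.0595
t 2.28 tcp [ 515.  -149.   200.2] x [-0.999  0.044  0.001] y [0.044 0.999 0.002] z [-0.001  0.002 -1.   ] w 59.5 F [ 0.5  0.7 -0.1]
shift cm [-0.13 -0.4   7.71] rot [ 0.1 -0.1 -0. ] psi now 87.5
```

View pics/c2.png

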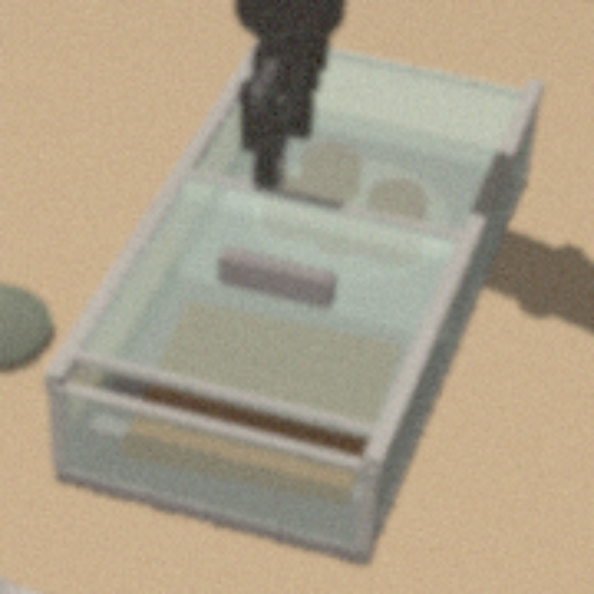

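The gripper is above and behind the handle in this view, which fits its 200 mm height. Descending.

```bash
python3 -m pendant '[[[0,-0.4,2,0,0,0,70],[-0.1,-0.4,4,0,0,0,70],[-0.1,-0.4,6,0,0,0,70],[-0.1,-0.4,7.3,0,0,0,70],[-0.1,-0.4,7.3,0,0,0,70]]]'; python3 -m pendant '[[[0,0,0,0,0,0,0],[0,0,0,0,0,0,0],[0,0,0,0,0,0,0],[0,0,0,0,0,0,0],[0,0,0,0,0,0,0]]]' 20;python3 g.py 507 -363 126 87.5
```

```text
t: 2.8
tcp_pos: [0.5145, -0.152, 0.1254]
tool_rot: [-0.066, -3.136, -0.003]
wrist_force: [0.3, 0.4, 0.3]
gripper_width: 0.06
t: 3.22
tcp_pos: [0.5166, -0.155, 0.1287]
tool_rot: [0.071, 3.139, -0.0]
wrist_force: [0.6, -0.6, -0.0]
gripper_width: 0.0003
t 3.22 tcp [ 516.6 -155.   128.7] x [-0.999  0.045 -0.002] y [ 0.045  0.999 -0.   ] z [ 0.002 -0.    -1.   ] w 0.3 F [ 0.6 -0.6 -0. ]
shift cm [ 2.000e-02 -2.082e+01  2.800e-01] rot [-0.   0.1 -0.1] psi now 87.4
```

Closed to 0.3 mm, so the handle was missed. Looking.

Run:
```python
from h import *
a=snap('side','side3.png')[105:285,260:440]; b=snap('top','top3.png')[150:310,310:570]
cv2.imwrite('pics/c3.png',cv2.convertScaleAbs(cv2.resize(a,None,fx=3.3,fy=3.3),alpha=1.7))
cv2.imwrite('pics/d3.png',cv2.convertScaleAbs(cv2.resize(b,None,fx=3,fy=3),alpha=1.7))
print(proj('side',[[.5160,-.153,.125],[.516,-.153,.143],[.516,-.108,.143]]))
```

```text
[[343.28475209 190.65633087]
 [343.54333895 185.08442932]
 [338.45575084 196.23633351]]
```

View pics/c3.png

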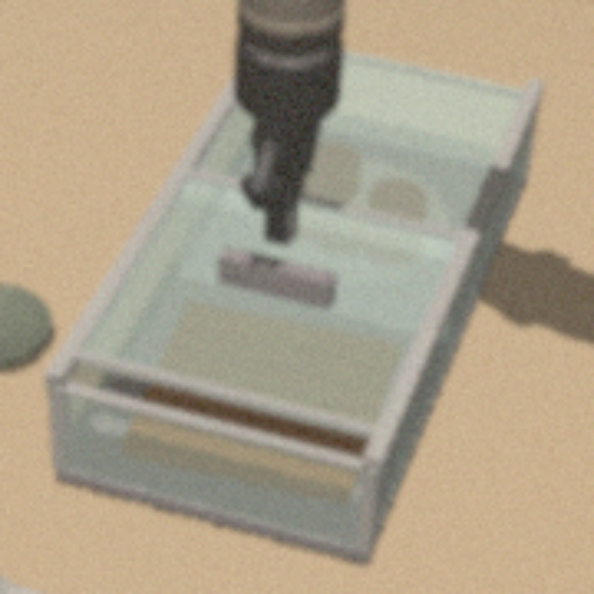

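View pics/d3.png

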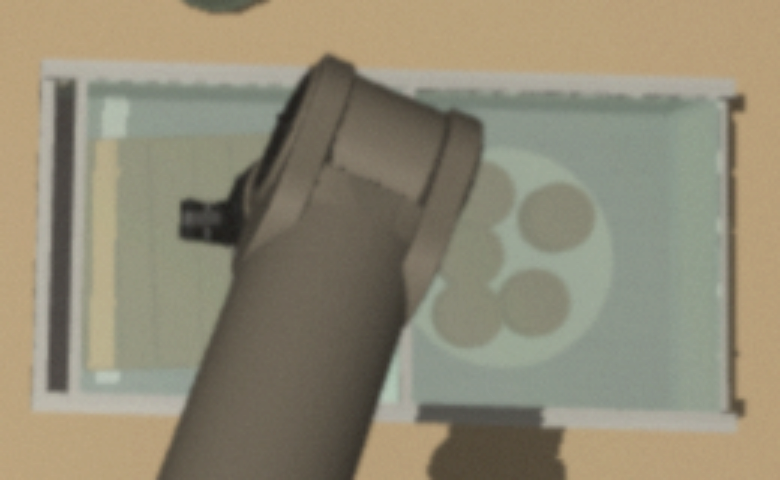

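Run:
```python
from h import *
print(proj('side',[[.138,.5315,.193],[.138,.5315,.23],[.515,-.149,.2],[.515,-.149,.235],[.516,-.153,.165]]))
a=cv2.imread('pics/side0.png')[380:480,400:540]
cv2.imwrite('pics/e.png',cv2.convertScaleAbs(cv2.resize(a,None,fx=5,fy=5),alpha=1.7))
tool()
a=snap('side','side4.png')[130:230,290:410]
cv2.imwrite('pics/e4.png',cv2.convertScaleAbs(cv2.resize(a,None,fx=5,fy=5,interpolation=cv2.INTER_CUBIC),alpha=1.7))
```

```text
[[451.94329121 465.99806567]
 [456.13486307 455.92789668]
 [344.32970993 167.91114509]
 [344.8637369  156.27469045]
 [343.86394059 178.15808103]]
t 3.32 tcp [ 516.3 -155.   128.3] x [-0.999  0.045 -0.001] y [ 0.045  0.999 -0.   ] z [ 0.001 -0.    -1.   ] w 0.1 F [-0.2  0.6  0. ]
```

View pics/e.png

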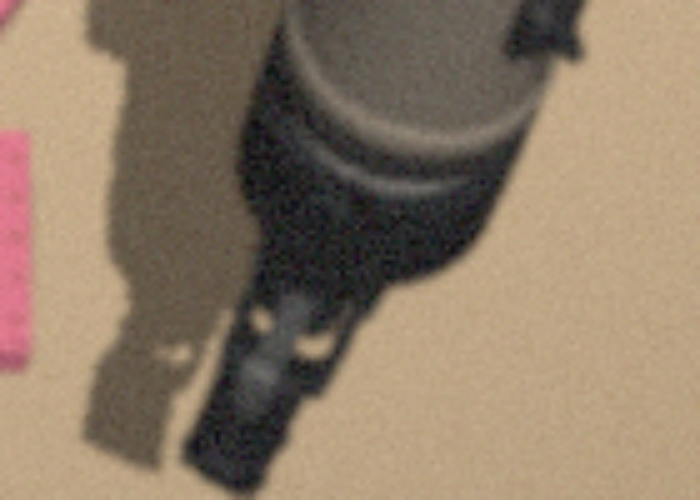

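View pics/e4.png

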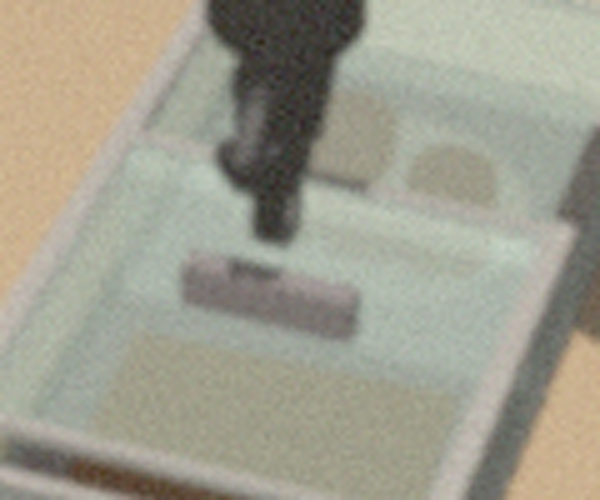

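Run:
```python
from h import *
def tips(p,y,w,back):
    p=np.array(p);y=np.array(y)
    return proj('side',[p+y*w/2+[0,0,back],p-y*w/2+[0,0,back]]).round(1).tolist()
print('start',tips([.1384,.5315,.193],[.252,.968,0],.085,.013))
print('1',tips([.5095,.0832,.2483],[.046,.999,0],.06,.007))
print('2',tips([.515,-.149,.200],[.045,.999,0],.06,.007))
a=cv2.imread('pics/side1.png')[40:220,260:440]
cv2.imwrite('pics/e1.png',cv2.convertScaleAbs(cv2.resize(a,None,fx=3.3,fy=3.3,interpolation=cv2.INTER_CUBIC),alpha=1.7))
cv2.imwrite('pics/f1.png',cv2.imread('pics/top1.png'))
```

```text
start [[441.7, 483.5], [463.9, 442.2]]
1 [[312.3, 221.3], [322.3, 203.4]]
2 [[340.4, 172.8], [348.3, 158.6]]
```

View pics/e1.png

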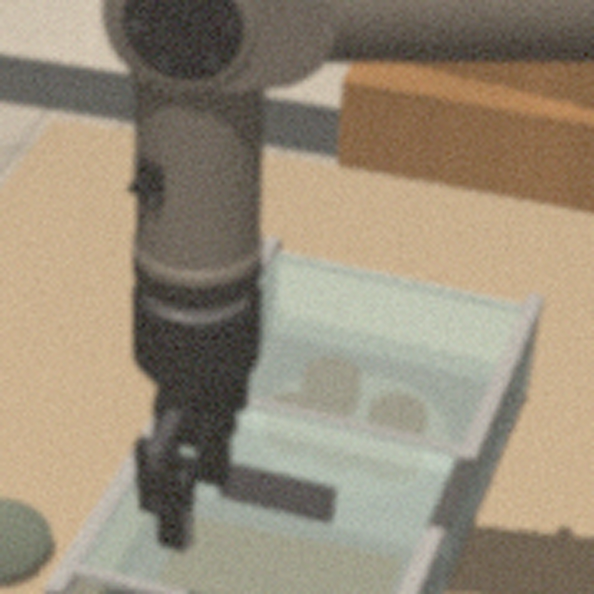

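View pics/f1.png

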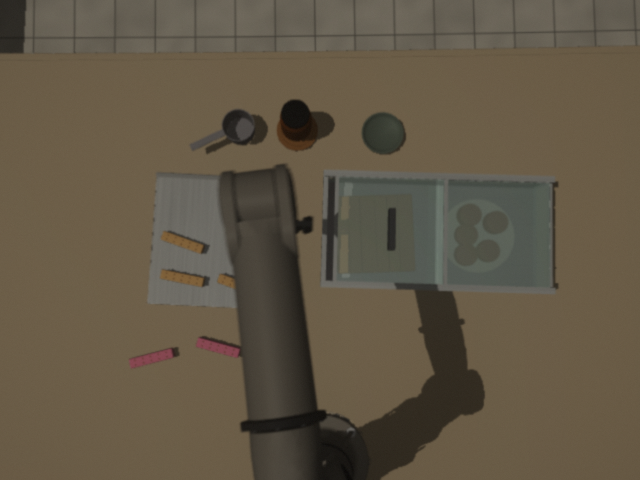

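Run:
```python
from h import *
p=np.array([.1384,.5315,.193]);y=np.array([.252,.968,0])
for dz in(0,.04): print(proj('top',[p+[0,0,dz],p+y*.0425+[0,0,.013+dz],p-y*.0425+[0,0,.013+dz],p+[0,0,.25]]).round(1).tolist())
a=cv2.imread('pics/top0.png')[400:480,0:140]
cv2.imwrite('pics/e0.png',cv2.convertScaleAbs(cv2.resize(a,None,fx=5,fy=5,interpolation=cv2.INTER_CUBIC),alpha=2.5))
```

```text
[[52.1, 423.6], [27.7, 420.1], [70.5, 430.4], [-21.9, 465.3]]
[[42.6, 428.9], [17.1, 425.4], [61.6, 436.1], [-21.9, 465.3]]
```

View pics/e0.png

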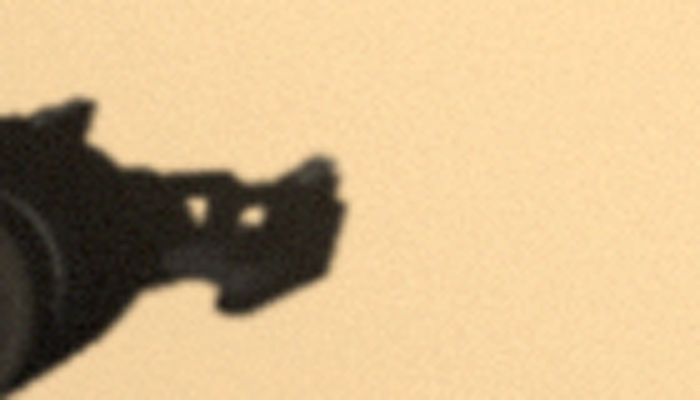

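Run:
```python
from h import *
from scipy.optimize import least_squares
P0=np.array([.1384,.5315,.193]);y0=np.array([.252,.968,0]);x0=np.array([-.968,.252,0])
P1=np.array([.5095,.0832,.2483]);y1=np.array([.046,.999,0])
P4=np.array([.5163,-.155,.1283])
def show(d0):
    return np.r_[(proj('side',[P0+d0+y0*.0425+[0,0,.013]])-[444,475])[0],(proj('top',[P0+d0-y0*.0425+[0,0,.013]])-[66.5,448])[0]]
r=least_squares(show,[0,0,0]);print('start',r.x.round(4),r.fun.round(1))
def s1(d): return np.r_[(proj('side',[P1+d+y1*.03+[0,0,.007]])-[313,206])[0],(proj('side',[P1+d-y1*.03+[0,0,.007]])-[325,185.5])[0]]
r=least_squares(s1,[0,0,0]);print('1',r.x.round(4),r.fun.round(1))
```

```text
start [-0.0088 -0.0026  0.0318] [ 7.1  0.  -1.8 -8.3]
1 [-0.0424  0.1269  0.159 ] [ 0.1  0.1 -0.1 -0.1]
```

```bash
python3 -m pendant '[[[0,0,0,0,0,0,70],[0,0,0,0,0,0,70],[0,0,0,0,0,0,70],[0,0,0.5,0,0,0,70],[0,0,1,0,0,0,70]]]' 20
python3 - <<'E'
from h import *
tool()
a=snap('side','side5.png')[130:230,290:410]
cv2.imwrite('pics/e5.png',cv2.convertScaleAbs(cv2.resize(a,None,fx=5,fy=5,interpolation=cv2.INTER_CUBIC),alpha=1.7))
E
```

```text
t: 3.78
tcp_pos: [0.5162, -0.155, 0.1176]
tool_rot: [0.071, 3.14, -0.0]
wrist_force: [0.2, 0.4, -0.8]
gripper_width: 0.0595
t 3.78 tcp [ 516.2 -155.   117.6] x [-0.999  0.045 -0.001] y [ 0.045  0.999 -0.   ] z [ 0.001 -0.    -1.   ] w 59.5 F [ 0.2  0.4 -0.8]
```

View pics/e5.png

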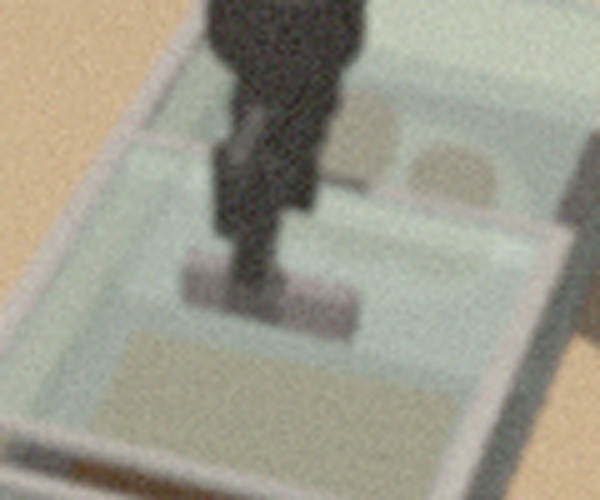

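```bash
python3 -m pendant '[[[0,0,0.2,0,0,0,70],[0,0,0.4,0,0,0,70],[0,0,0.6,0,0,0,70],[0,0,0.8,0,0,0,70],[0,0,1,0,0,0,70]]]'
python3 - <<'E'
from h import *
tool()
print(proj('side',[[.516,-.125,.1246],[.516,-.185,.1246]]))
a=snap('side','side6.png')[130:230,290:410]
cv2.imwrite('pics/e6.png',cv2.convertScaleAbs(cv2.resize(a,None,fx=5,fy=5,interpolation=cv2.INTER_CUBIC),alpha=1.7))
E
```

```text
t: 4.25
tcp_pos: [0.516, -0.1549, 0.1076]
tool_rot: [0.071, 3.141, 0.0]
wrist_force: [0.5, 0.6, -0.4]
gripper_width: 0.0601
t 4.25 tcp [ 516.  -154.9  107.6] x [-0.999  0.045 -0.   ] y [0.045 0.999 0.   ] z [ 0.  0. -1.] w 60.1 F [ 0.5  0.6 -0.4]
[[340.15982181 197.68266336]
 [346.74659391 183.10580927]]
```

View pics/e6.png

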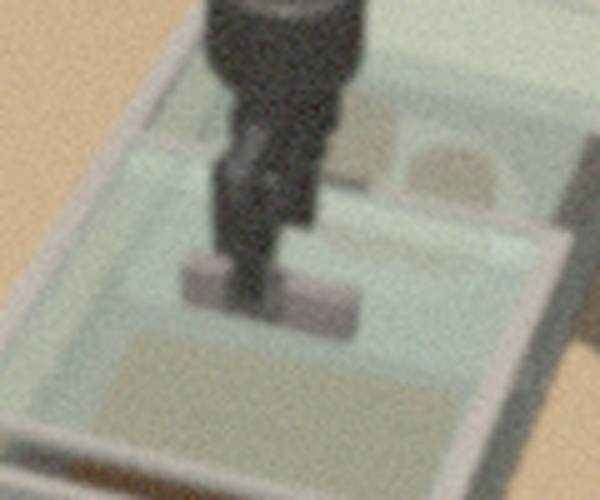

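```bash
python3 -m pendant '[[[0,0,0.3,0,0,0,70],[0,0,0.6,0,0,0,70],[0,0,0.9,0,0,0,70],[0,0,1.1,0,0,0,70],[0,0,1.1,0,0,0,70]]]' ;python3 -m pendant '[[[0,0,0,0,0,0,0],[0,0,0,0,0,0,0],[0,0,0,0,0,0,0],[0,0,0,0,0,0,0],[0,0,0,0,0,0,0]]]' 20
python3 - <<'E'
from h import *
tool()
a=snap('side','side7.png')[130:230,290:410]
cv2.imwrite('pics/e7.png',cv2.convertScaleAbs(cv2.resize(a,None,fx=5,fy=5,interpolation=cv2.INTER_CUBIC),alpha=1.7))
E
```

```text
t: 4.72
tcp_pos: [0.5155, -0.1547, 0.0961]
tool_rot: [-0.071, -3.14, -0.0]
wrist_force: [0.3, 0.5, -0.6]
gripper_width: 0.0596
t: 5.13
tcp_pos: [0.5161, -0.1546, 0.0971]
tool_rot: [0.071, 3.14, 0.001]
wrist_force: [-0.4, 0.4, 1.9]
gripper_width: 0.0133
t 5.13 tcp [ 516.1 -154.6   97.1] x [-0.999  0.045 -0.   ] y [0.045 0.999 0.   ] z [ 0.  0. -1.] w 13.3 F [-0.4  0.4  1.9]
```

View pics/e7.png

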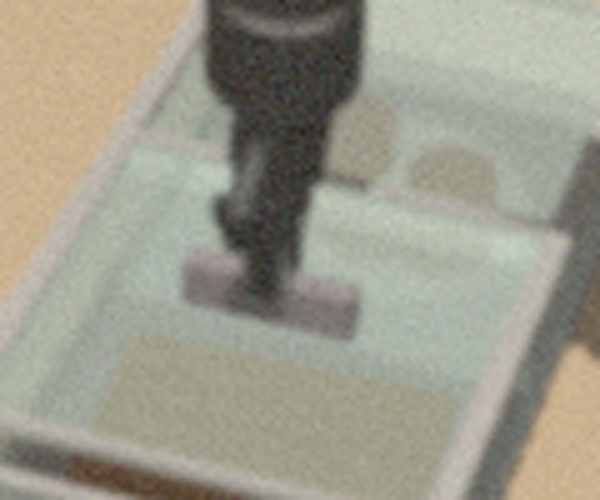

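```bash
python3 -m pendant '[[[0,-2,0,0,0,0,0],[0,-4,0,0,0,0,0],[0,-6,0,0,0,0,0],[0,-8,0,0,0,0,0],[0,-10,0,0,0,0,0]]]' 30;python3 -m pendant '[[[0,-2,0,0,0,0,0],[0,-4,0,0,0,0,0],[0,-6,0,0,0,0,0],[0,-7.5,0,0,0,0,0],[0,-9,0,0,0,0,0]]]'; python3 -m pendant '[[[0,-0.3,0,0,0,0,0],[0,-0.6,0,0,0,0,0],[0,-0.9,0,0,0,0,0],[0,-1.2,0,0,0,0,0],[0,-1.4,0,0,0,0,0]]]'
```

```text
t: 5.6
tcp_pos: [0.5118, -0.2539, 0.0972]
tool_rot: [0.069, 3.141, 0.004]
wrist_force: [-0.2, 3.0, 3.4]
gripper_width: 0.0131
t: 6.02
tcp_pos: [0.5078, -0.3445, 0.0971]
tool_rot: [0.07, 3.14, 0.003]
wrist_force: [0.2, 3.0, 3.5]
gripper_width: 0.0132
t: 6.43
tcp_pos: [0.5072, -0.3581, 0.0972]
tool_rot: [0.069, 3.14, 0.001]
wrist_force: [-0.1, 0.5, 4.0]
gripper_width: 0.0128
```

```bash
python3 -m pendant '[[[0,-0.2,0,0,0,0,0],[0,-0.4,0,0,0,0,0],[0,-0.5,0,0,0,0,0],[0,-0.6,0,0,0,0,0],[0,-0.7,0,0,0,0,0]]]'
python3 - <<'E'
from h import *
tool()
snap('side','side8.png')
b=snap('top','top8.png')[150:310,310:570]
cv2.imwrite('pics/d8.png',cv2.convertScaleAbs(cv2.resize(b,None,fx=3,fy=3),alpha=1.7))
E
```

```text
t: 6.85
tcp_pos: [0.5069, -0.3648, 0.0972]
tool_rot: [0.07, 3.14, 0.003]
wrist_force: [-0.1, 4.5, 6.4]
gripper_width: 0.0128
t 6.85 tcp [ 506.9 -364.8   97.2] x [-0.999  0.045 -0.001] y [0.045 0.999 0.002] z [ 0.001  0.002 -1.   ] w 12.8 F [-0.1  4.5  6.4]
```

View pics/d8.png

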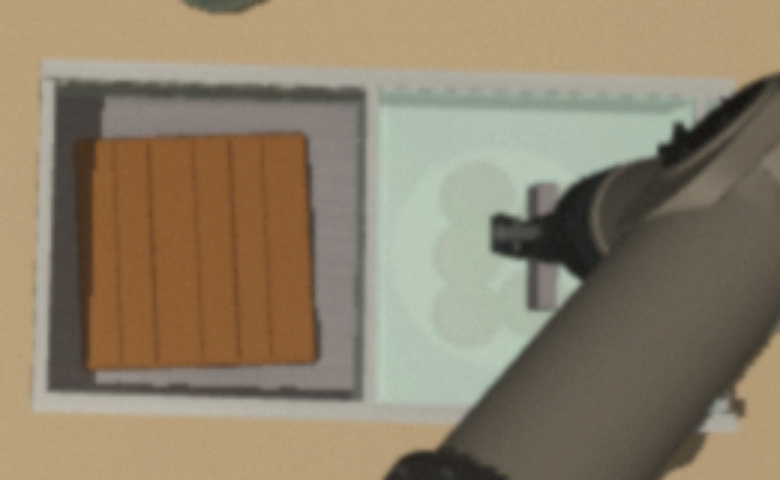

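View pics/side8.png

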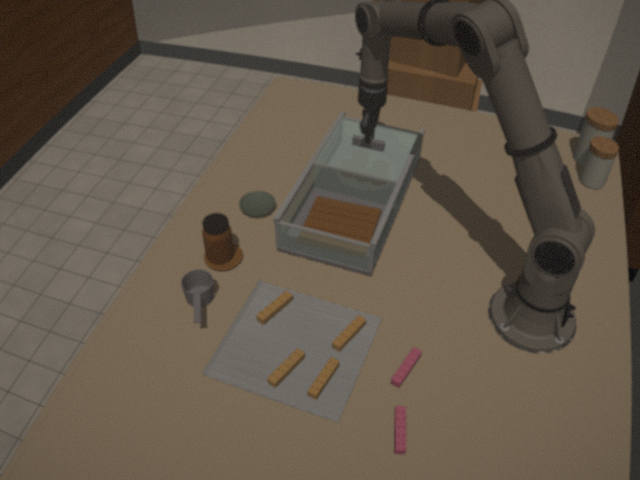

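```bash
python3 -m pendant '[[[0,-0.2,0,0,0,0,0],[0,-0.4,0,0,0,0,0],[0,-0.6,0,0,0,0,0],[0,-0.8,0,0,0,0,0],[0,-1.0,0,0,0,0,0]]]'
python3 - <<'E'
from h import *
tool()
f=lambda x,y:(310+x/3,150+y/3)
im=snap('top','top9.png')
B=plane('top',[f(92,140),f(305,132),f(316,362),f(87,369)],.034)*1000; print('board',B.round(0),B.mean(0).round(1))
for i in range(4):
    d=B[(i+1)%4]-B[i]; print(np.degrees(np.arctan2(d[1],d[0])).round(1),np.linalg.norm(d).round(0))
I=plane('top',[f(53,82),f(366,90),f(360,400),f(47,390)],.104)*1000; print('bay walls',I.round(0),I.mean(0).round(1))
print(plane('top',[f(542,245)],.143))
E
```

```text
t: 7.37
tcp_pos: [0.5068, -0.3642, 0.0971]
tool_rot: [-0.063, -3.138, -0.03]
wrist_force: [-5.1, 20.5, 17.4]
gripper_width: 0.0133
t 7.37 tcp [ 506.8 -364.2   97.1] x [-0.999  0.04   0.003] y [0.04  0.999 0.019] z [-0.002  0.019 -1.   ] w 13.3 F [-5.1 20.5 17.4]
board [[ 602.  -51.]
 [ 606. -216.]
 [ 428. -220.]
 [ 425.  -44.]] [ 515.5 -132.9]
-88.6 165.0
-178.9 178.0
91.0 176.0
-2.3 177.0
bay walls [[ 636.  -19.]
 [ 626. -249.]
 [ 400. -238.]
 [ 410.  -11.]] [ 517.9 -129.5]
[[ 0.50735041 -0.36153035]]
```

```bash
python3 -m pendant '[[[0,0.3,0,0,0,0,0],[0,0.6,0,0,0,0,0],[0,1,0,0,0,0,40],[0,1,0,0,0,0,70],[0,1,0,0,0,0,70]]]';python3 -m pendant '[[[0,0,-1,0,0,0,70],[0,0,-3,0,0,0,70],[0,0,-6,0,0,0,70],[0,0,-10,0,0,0,70],[0,0,-13,0,0,0,70]]]'
python3 - <<'E'
from h import *
tool()
im=cv2.imread('pics/top9.png')
f=lambda x,y:(310+x/3,150+y/3)
B=plane('top',[f(76,140),f(305,132),f(316,362),f(87,369)],.034)*1000; print('board',B.round(0),B.mean(0).round(1))
for i in range(4):
    d=B[(i+1)%4]-B[i]; print(np.degrees(np.arctan2(d[1],d[0])).round(1),np.linalg.norm(d).round(0))
hsv=cv2.cvtColor(im,cv2.COLOR_BGR2HSV)
m=cv2.inRange(hsv,(5,130,20),(20,255,255))
m[:195]=0;m[275:]=0;m[:,:330]=0;m[:,420:]=0
m=cv2.morphologyEx(m,cv2.MORPH_OPEN,np.ones((3,3)))
c=max(cv2.findContours(m,0,1)[0],key=cv2.contourArea)
r=cv2.minAreaRect((plane('top',c.reshape(-1,2),.034)*1000).astype(np.float32)); print('mask',r)
E
```

```text
t: 7.83
tcp_pos: [0.5054, -0.3663, 0.0959]
tool_rot: [-0.072, -3.139, 0.001]
wrist_force: [-1.4, -0.7, -0.2]
gripper_width: 0.0492
t: 8.25
tcp_pos: [0.506, -0.3673, 0.2299]
tool_rot: [0.074, 3.14, -0.004]
wrist_force: [1.4, -0.1, 1.2]
gripper_width: 0.0592
t 8.25 tcp [ 506.  -367.3  229.9] x [-0.999  0.047 -0.001] y [ 0.047  0.999 -0.003] z [ 0.001 -0.003 -1.   ] w 59.2 F [ 1.4 -0.1  1.2]
board [[ 602.  -39.]
 [ 606. -216.]
 [ 428. -220.]
 [ 425.  -44.]] [ 515.5 -129.8]
-88.8 178.0
-178.9 178.0
91.0 176.0
1.7 177.0
mask ((515.9602661132812, -128.3243408203125), (176.11972045898438, 176.2666473388672), 1.1103315353393555)
```

```bash
python3 -m pendant '[[[0.5,3.6,0,0,0,7,53],[1,7.2,0,0,0,14,53],[1.5,10.8,0,0,0,21,53],[2,14.4,0,0,0,28,53],[2.5,18,0,0,0,35,53]]]'; python3 g.py 460 10 230 17.3
```

```text
t: 8.67
tcp_pos: [0.4895, -0.1875, 0.2273]
tool_rot: [1.005, 2.976, -0.001]
wrist_force: [0.0, 0.2, 0.5]
gripper_width: 0.0452
t 8.67 tcp [ 489.5 -187.5  227.3] x [-0.795  0.606 -0.001] y [ 0.606  0.795 -0.   ] z [ 0.001 -0.001 -1.   ] w 45.2 F [0.  0.2 0.5]
shift cm [14.32 13.92 -0.28] rot [ 0.   0.1 35.4] psi now 52.7
```

```bash
python3 -m pendant '[[[2.9,2.8,0,0,0,7,53],[5.8,5.6,0,0,0,14,53],[8.7,8.4,0,0,0,21,53],[11.5,11.2,0,0,0,28,53],[14.3,13.9,0,0,0,35,53]]]'; python3 g.py 402 188 200 -20.7
```

```text
t: 9.08
tcp_pos: [0.4639, -0.0196, 0.2275]
tool_rot: [1.722, 2.626, 0.001]
wrist_force: [-0.2, 0.7, -0.0]
gripper_width: 0.0453
t 9.08 tcp [463.9 -19.6 227.5] x [-0.398  0.917 -0.001] y [0.917 0.398 0.001] z [ 0.001 -0.    -1.   ] w 45.3 F [-0.2  0.7 -0. ]
shift cm [21.51  2.59  2.73] rot [ 0.1  0.  44.2] psi now 23.5
```

```bash
python3 -m pendant '[[[4,0.5,0,0,0,7,53],[8,1,0,0,0,14,53],[12,1.5,0,0,0,21,53],[16,2,0,0,0,28,53],[20,2.4,0,0,0,35,53]]]'; python3 g.py 402 188 120 -20.7
python3 - <<'E'
from h import *
im=snap('top','top10.png')
for b in bars('top',im,.026): print(b)
for b in bars('side',snap('side','side10.png'),.026): print(b)
E
```

```text
t: 9.5
tcp_pos: [0.4163, 0.1399, 0.2276]
tool_rot: [2.319, 2.118, 0.002]
wrist_force: [0.6, 0.5, -0.2]
gripper_width: 0.0449
t 9.5 tcp [416.3 139.9 227.6] x [0.091 0.996 0.   ] y [ 0.996 -0.091  0.002] z [ 0.002  0.    -1.   ] w 44.9 F [ 0.6  0.5 -0.2]
shift cm [ 4.66 -1.88 10.76] rot [ 0.1 -0.  15.5] psi now -5.2
(array([169., 275.]), array([426.1, 346.7]), array([19.3, 39.5]), np.float32(77.8))
(array([182., 242.]), array([503.2, 318.7]), array([20. , 97.1]), np.float32(69.5))
(array([246., 206.]), array([583.4, 170.7]), array([20.8, 96.9]), np.float32(67.3))
(array([323., 378.]), array([418.9, 322.8]), array([ 22.3, 104.9]), np.float32(78.0))
(array([285., 367.]), array([501.4, 322.4]), array([ 21.2, 103.1]), np.float32(69.5))
(array([348., 332.]), array([401.1, 193.4]), array([ 22.4, 104.5]), np.float32(69.8))
(array([274., 306.]), array([582.7, 174.9]), array([ 26.1, 104. ]), np.float32(69.4))
(array([228., 261.]), array([750.2,  75. ]), array([62.9, 93.5]), np.float32(36.9))
(array([320., 218.]), array([ 562.8, -160.3]), array([ 85.5, 124. ]), np.float32(90.9))
(array([476.,  95.]), array([ 263.7, -917.5]), array([ 39.3, 212.9]), np.float32(92.7))
```

```bash
python3 -m pendant '[[[1.2,-0.4,1.5,0,0,5,53],[2.4,-0.8,3,0,0,10,53],[3.6,-1.2,4.5,0,0,15.5,53],[4.9,-1.9,6,0,0,15.5,53],[4.9,-1.9,7.5,0,0,15.5,53]]]'; python3 g.py 402 190 70 -20.7
python3 - <<'E'
from h import *
snap('top','top11.png')
a=snap('side','side11.png')[230:430,240:440]
cv2.imwrite('pics/e11.png',cv2.convertScaleAbs(cv2.resize(a,None,fx=3,fy=3,interpolation=cv2.INTER_CUBIC),alpha=1.7))
E
```

```text
t: 10.02
tcp_pos: [0.4009, 0.1922, 0.1515]
tool_rot: [-2.574, -1.799, -0.002]
wrist_force: [-0.1, 0.7, -0.2]
gripper_width: 0.0448
t 10.02 tcp [400.9 192.2 151.5] x [0.344 0.939 0.002] y [ 0.939 -0.344 -0.   ] z [ 0.     0.002 -1.   ] w 44.8 F [-0.1  0.7 -0.2]
shift cm [-0.19  0.18  8.15] rot [-0.  -0.1  0.6] psi now -20.1
```

View pics/e11.png

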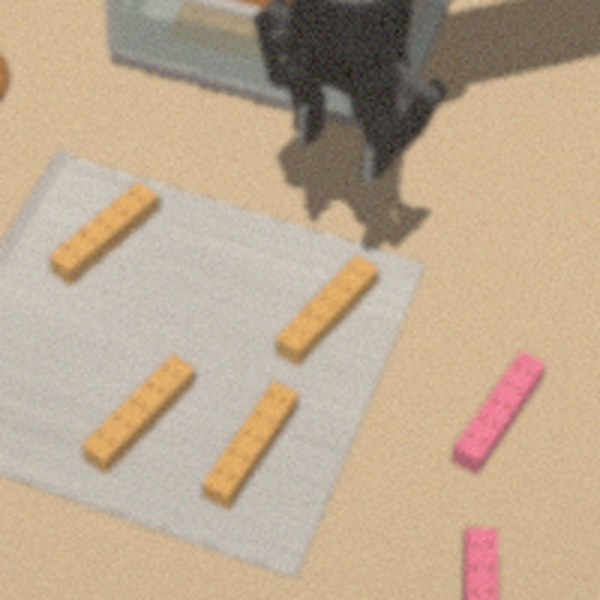

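Run:
```python
from h import *
P=np.array([.4009,.1922,.1515]);y=np.array([.939,-.344,0])
print(proj('side',[P+y*.0224,P-y*.0224]))
M=plane('side',[(354,281.6)],.157);print('if z=157',M);print('if z=187',plane('side',[(354,281.6)],.187))
```

```text
[[342.47185155 289.49922482]
 [360.15254768 299.68251816]]
if z=157 [[0.40396257 0.16078016]]
if z=187 [[0.39825886 0.18714219]]
```

```bash
python3 -m pendant '[[[-0.2,0.1,2.5,0,0,0,53],[-0.2,0.1,5,0,0,0.6,53],[-0.2,0.1,7.5,0,0,0.6,53],[-0.2,0.1,10,0,0,0.6,53],[-0.2,0.1,12.5,0,0,0.6,53]]]'; python3 g.py 402 190 70 -20.7
python3 - <<'E'
from h import *
snap('top','top12.png')
a=snap('side','side12.png')[230:430,240:440]
cv2.imwrite('pics/e12.png',cv2.convertScaleAbs(cv2.resize(a,None,fx=3,fy=3,interpolation=cv2.INTER_CUBIC),alpha=1.7))
E
```

```text
t: 10.53
tcp_pos: [0.4037, 0.187, 0.0273]
tool_rot: [2.588, 1.779, 0.005]
wrist_force: [-1.1, -0.1, 0.1]
gripper_width: 0.0456
t 10.53 tcp [403.7 187.   27.3] x [0.358 0.934 0.002] y [ 0.934 -0.358  0.003] z [ 0.003  0.001 -1.   ] w 45.6 F [-1.1 -0.1  0.1]
shift cm [ 0.23 -0.26 -4.27] rot [ 0.1 -0.1 -0.3] psi now -21.0
```

View pics/e12.png

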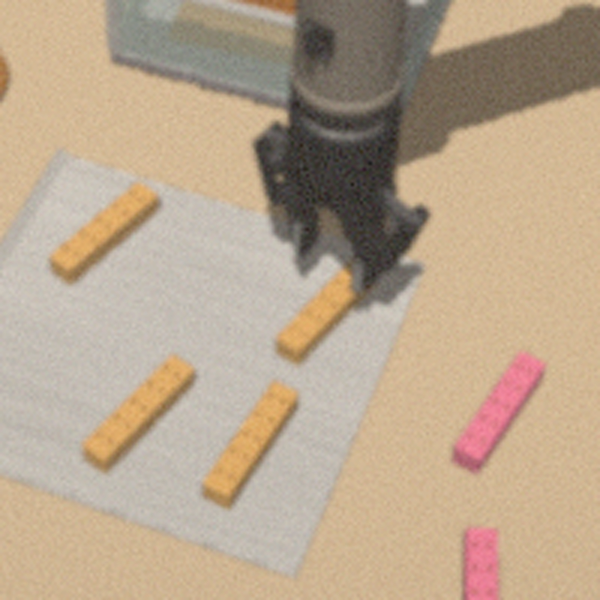

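```bash
python3 -m pendant '[[[0.2,-0.1,0.5,0,0,0,53],[0.2,-0.1,1,0,0,0,53],[0.2,-0.1,1.5,0,0,0,53],[0.2,-0.1,2,0,0,0,53],[0.2,-0.1,2.5,0,0,0,53]]]'; python3 -m pendant '[[[0,0,0.2,0,0,0,53],[0,0,0.4,0,0,0,53],[0,0,0.6,0,0,0,53],[0,0,0.8,0,0,0,53],[0,0,1,0,0,0,53]]]'
python3 - <<'E'
from h import *
tool()
a=snap('side','side13.png')[230:430,240:440]
cv2.imwrite('pics/e13.png',cv2.convertScaleAbs(cv2.resize(a,None,fx=3,fy=3,interpolation=cv2.INTER_CUBIC),alpha=1.7))
E
```

```text
t: 11.05
tcp_pos: [0.402, 0.1904, 0.0022]
tool_rot: [-2.587, -1.782, -0.003]
wrist_force: [0.0, 1.1, -1.4]
gripper_width: 0.0451
t: 11.47
tcp_pos: [0.4014, 0.1901, -0.0082]
tool_rot: [-2.587, -1.782, -0.0]
wrist_force: [-0.6, 0.4, 0.7]
gripper_width: 0.0452
t 11.47 tcp [401.4 190.1  -8.2] x [0.356 0.934 0.   ] y [ 0.934 -0.356 -0.   ] z [ 0.  0. -1.] w 45.2 F [-0.6  0.4  0.7]
```

View pics/e13.png

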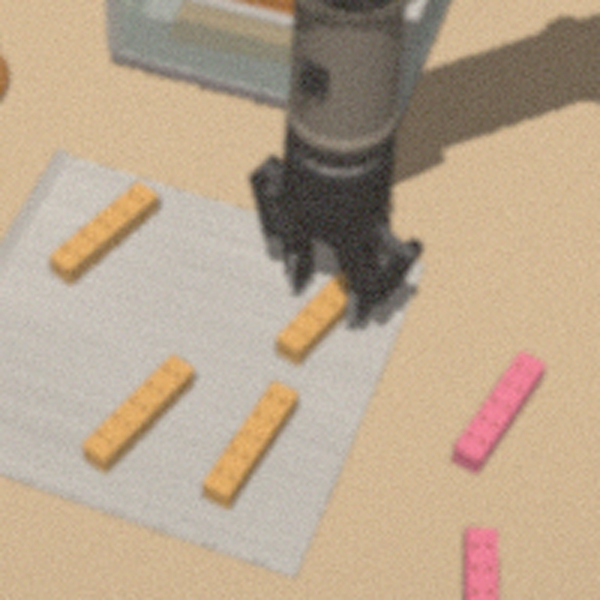

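```bash
python3 -m pendant '[[[0,0,0.1,0,0,0,53],[0,0,0.2,0,0,0,53],[0,0,0.3,0,0,0,53],[0,0,0.4,0,0,0,53],[0,0,0.5,0,0,0,53]]]'; python3 -m pendant '[[[0,0,0.1,0,0,0,53],[0,0,0.2,0,0,0,53],[0,0,0.3,0,0,0,53],[0,0,0.4,0,0,0,53],[0,0,0.5,0,0,0,53]]]'; python3 -m pendant '[[[0,0,0.1,0,0,0,53],[0,0,0.2,0,0,0,53],[0,0,0.3,0,0,0,53],[0,0,0.3,0,0,0,53],[0,0,0.3,0,0,0,53]]]'
```

```text
t: 11.93
tcp_pos: [0.4014, 0.1901, -0.0132]
tool_rot: [-2.587, -1.782, -0.0]
wrist_force: [-0.4, 0.2, 0.2]
gripper_width: 0.0449
t: 12.35
tcp_pos: [0.4013, 0.19, -0.0183]
tool_rot: [-2.587, -1.782, 0.0]
wrist_force: [0.4, 1.0, -0.2]
gripper_width: 0.0452
t: 12.77
tcp_pos: [0.4013, 0.19, -0.0212]
tool_rot: [-2.587, -1.782, 0.0]
wrist_force: [0.4, 0.4, -0.0]
gripper_width: 0.0448
```

```bash
python3 -m pendant '[[[0,0,0,0,0,0,0],[0,0,0,0,0,0,0],[0,0,0,0,0,0,0],[0,0,0,0,0,0,0],[0,0,0,0,0,0,0]]]' 40
python3 - <<'E'
from h import *
tool()
a=snap('side','side14.png')[230:430,240:440]
cv2.imwrite('pics/e14.png',cv2.convertScaleAbs(cv2.resize(a,None,fx=3,fy=3,interpolation=cv2.INTER_CUBIC),alpha=1.7))
E
```

```text
t: 13.18
tcp_pos: [0.4016, 0.1902, -0.0209]
tool_rot: [-2.587, -1.782, -0.001]
wrist_force: [-0.3, -0.2, 2.5]
gripper_width: 0.0206
t 13.18 tcp [401.6 190.2 -20.9] x [0.356 0.934 0.001] y [ 0.934 -0.356  0.   ] z [ 0.  0. -1.] w 20.6 F [-0.3 -0.2  2.5]
```

View pics/e14.png

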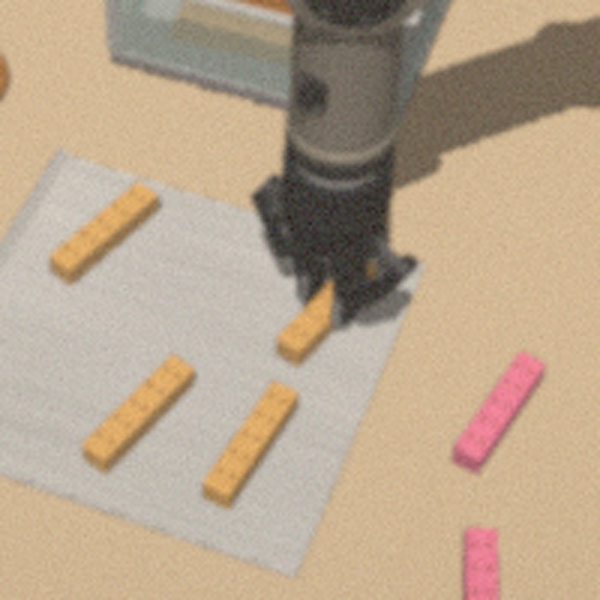

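```bash
python3 -m pendant '[[[0,0,-1,0,0,0,0],[0,0,-4,0,0,0,0],[0,0,-8,0,0,0,0],[0,0,-12,0,0,0,0],[0,0,-16,0,0,0,0]]]' 40; python3 g.py 485 -130 150 1.1
```

```text
t: 13.65
tcp_pos: [0.4005, 0.1893, 0.1408]
tool_rot: [-2.588, -1.781, 0.002]
wrist_force: [1.1, 0.6, -0.6]
gripper_width: 0.0208
t 13.65 tcp [400.5 189.3 140.8] x [ 0.357  0.934 -0.001] y [ 0.934 -0.357 -0.001] z [-0.001 -0.001 -1.   ] w 20.8 F [ 1.1  0.6 -0.6]
shift cm [-26.81  19.29  -0.91] rot [ -0.   0. -22.] psi now -20.9
```

```bash
python3 -m pendant '[[[-3,2,-0.4,0,0,-4,0],[-6,4,-0.8,0,0,-8,0],[-9,6.4,-0.9,0,0,-12,0],[-12,8.6,-0.9,0,0,-17,0],[-15,10.8,-0.9,0,0,-22,0]]]'; python3 g.py 485 -130 150 1.1
```

```text
t: 14.07
tcp_pos: [0.4487, 0.0098, 0.1486]
tool_rot: [-2.195, -2.248, -0.002]
wrist_force: [0.9, 0.2, -0.3]
gripper_width: 0.0207
t 14.07 tcp [448.7   9.8 148.6] x [-0.024  1.     0.001] y [1.    0.024 0.001] z [ 0.001  0.001 -1.   ] w 20.7 F [ 0.9  0.2 -0.3]
shift cm [-14.07   3.29  -0.14] rot [ 0.  -0.   0.3] psi now 1.4
```

```bash
python3 -m pendant '[[[-3.5,0.8,0,0,0,0,0],[-7,1.6,0,0,0,0,0],[-10.5,2.4,0,0,0,0,0],[-14,3.3,0,0,0,0,0],[-14.1,3.3,0,0,0,0.3,0]]]';python3 -m pendant '[[[0,0,0,0,0,0,0],[0,0,2,0,0,0,0],[0,0,4,0,0,0,0],[0,0,6,0,0,0,0],[0,0,8,0,0,0,0]]]'; python3 g.py 484.7 -130.1 10 1.1
python3 - <<'E'
from h import *
snap('top','top15.png')
a=snap('side','side15.png')[130:310,250:450]
cv2.imwrite('pics/e15.png',cv2.convertScaleAbs(cv2.resize(a,None,fx=3,fy=3,interpolation=cv2.INTER_CUBIC),alpha=1.7))
E
```

```text
t: 14.48
tcp_pos: [0.4843, -0.1389, 0.1489]
tool_rot: [2.215, 2.218, -0.006]
wrist_force: [-0.4, -0.9, -0.8]
gripper_width: 0.0209
t: 14.9
tcp_pos: [0.4842, -0.1264, 0.0671]
tool_rot: [-2.202, -2.239, -0.002]
wrist_force: [0.9, -0.1, -0.9]
gripper_width: 0.0208
t 14.9 tcp [ 484.2 -126.4   67.1] x [-0.017  1.     0.002] y [ 1.     0.017 -0.   ] z [-0.     0.002 -1.   ] w 20.8 F [ 0.9 -0.1 -0.9]
shift cm [-0.38  0.04  5.71] rot [-0.  -0.1 -0.1] psi now 1.0
```

View pics/e15.png

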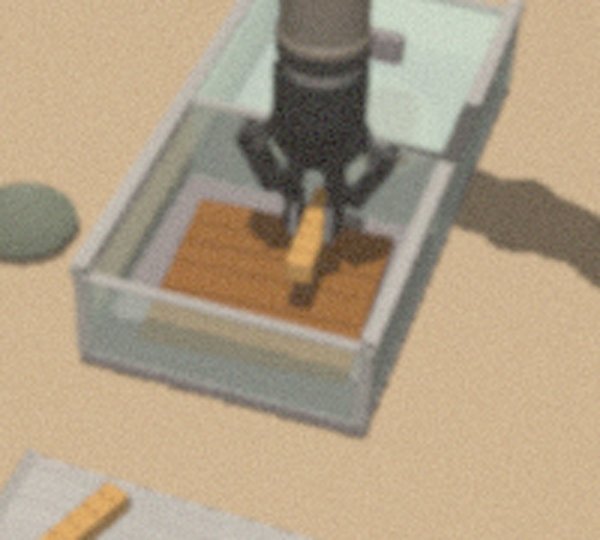

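```bash
python3 -m pendant '[[[0,0,1,0,0,0,0],[0,0,2,0,0,0,0],[0,0,3,0,0,0,0],[0,0,3,0,0,0,0],[0,0,3,0,0,0,0]]]'; python3 g.py 484.7 -130.1 10 1.1
```

```text
t: 15.42
tcp_pos: [0.484, -0.1286, 0.0374]
tool_rot: [-2.205, -2.236, 0.001]
wrist_force: [-0.3, -0.8, -0.7]
gripper_width: 0.0205
t 15.42 tcp [ 484.  -128.6   37.4] x [-0.014  1.     0.   ] y [ 1.     0.014 -0.001] z [-0.001  0.    -1.   ] w 20.5 F [-0.3 -0.8 -0.7]
shift cm [-0.15  0.07  2.74] rot [-0.1 -0.  -0.3] psi now 0.8
```

```bash
python3 -m pendant '[[[-0.1,0.1,0.6,0,0,-0.3,0],[-0.1,0.1,1.2,0,0,-0.3,0],[-0.1,0.1,1.8,0,0,-0.3,0],[-0.1,0.1,2.2,0,0,-0.3,0],[-0.1,0.1,2.2,0,0,-0.3,0]]]'; python3 -m pendant '[[[0,0,0.1,0,0,0,0],[0,0,0.2,0,0,0,0],[0,0,0.3,0,0,0,0],[0,0,0.4,0,0,0,0],[0,0,0.5,0,0,0,0]]]';python3 g.py 484.7 -130.1 10 1.1
```

```text
t: 15.83
tcp_pos: [0.4844, -0.1295, 0.0146]
tool_rot: [-2.199, -2.241, 0.002]
wrist_force: [-0.4, 0.0, -0.2]
gripper_width: 0.0207
t: 16.25
tcp_pos: [0.4856, -0.1298, 0.0109]
tool_rot: [2.2, 2.243, 0.0]
wrist_force: [-0.5, 0.3, -0.5]
gripper_width: 0.0203
t 16.25 tcp [ 485.6 -129.8   10.9] x [-0.019  1.     0.   ] y [1.    0.019 0.   ] z [ 0.  0. -1.] w 20.3 F [-0.5  0.3 -0.5]
shift cm [-0.03 -0.09  0.09] rot [ 0. -0.  0.] psi now 1.1
```

Lower gently until touch, then release.

```bash
python3 -m pendant '[[[0,0,0.05,0,0,0,0],[0,0,0.1,0,0,0,0],[0,0,0.15,0,0,0,0],[0,0,0.2,0,0,0,0],[0,0,0.2,0,0,0,0]]]'
```

```text
t: 16.67
tcp_pos: [0.4854, -0.1298, 0.0091]
tool_rot: [-2.2, -2.243, -0.0]
wrist_force: [-0.7, -0.1, 2.6]
gripper_width: 0.0207
```

```bash
python3 -m pendant '[[[0,0,0,0,0,0,40],[0,0,0,0,0,0,40],[0,0,0,0,0,0,40],[0,0,-1,0,0,0,40],[0,0,-3,0,0,0,40]]]';python3 -m pendant '[[[0,0,-4,0,0,0,40],[0,0,-8,0,0,0,40],[0,0,-11,0,0,0,53],[1,0,-14,0,0,0,53],[4,0,-15,0,0,0,53]]]';  python3 g.py 460 50 165 -20
python3 - <<'E'
from h import *
im=snap('top','top16.png')
for b in bars('top',im,.026): print(b)
for b in bars('side',snap('side','side16.png'),.026): print(b)
E
```

```text
t: 17.08
tcp_pos: [0.4831, -0.1291, 0.0375]
tool_rot: [-2.197, -2.239, 0.005]
wrist_force: [0.5, 0.5, -0.3]
gripper_width: 0.0341
t: 17.5
tcp_pos: [0.4872, -0.0966, 0.1949]
tool_rot: [2.204, 2.223, 0.006]
wrist_force: [0.6, -0.8, -1.1]
gripper_width: 0.0449
t 17.5 tcp [487.2 -96.6 194.9] x [-0.009  1.    -0.005] y [1.    0.009 0.01 ] z [ 0.01  -0.005 -1.   ] w 44.9 F [ 0.6 -0.8 -1.1]
shift cm [14.7  -2.62  2.89] rot [ 0.6  0.2 20.5] psi now 0.5
(array([182., 278.]), array([419.8, 318.5]), array([19.7, 97.2]), np.float32(77.9))
(array([182., 242.]), array([503. , 318.4]), array([19.9, 97. ]), np.float32(69.5))
(array([246., 206.]), array([583.5, 170.8]), array([20.8, 97.3]), np.float32(67.3))
(array([323., 378.]), array([419.3, 323.3]), array([ 21.2, 103.8]), np.float32(77.6))
(array([285., 367.]), array([502.7, 322. ]), array([ 22.4, 103. ]), np.float32(70.1))
(array([274., 306.]), array([583.7, 174.9]), array([ 24.5, 104.6]), np.float32(69.2))
(array([228., 261.]), array([750.2,  74.4]), array([62. , 94.3]), np.float32(36.9))
(array([341., 220.]), array([ 517.4, -157.9]), array([129.3, 176.4]), np.float32(0.6))
(array([605., 145.]), array([-196.4, -772.3]), array([82.8, 87.6]), np.float32(88.7))
(array([605., 117.]), array([-209.3, -955.9]), array([ 80.9, 109.7]), np.float32(85.9))
(array([441.,  72.]), array([ 386.4, -959.4]), array([388.9, 411.7]), np.float32(26.7))
```

```bash
python3 -m pendant '[[[4,1,0,0,0,5,53],[8,2.5,0,0,0,10,53],[12,4,0,0,0,15,53],[16,5.5,0,0,0,19,53],[20,7,0,0,0,22,53]]]'; python3 g.py 583.5 172 120 -22
```

```text
t: 18.02
tcp_pos: [0.5495, 0.1092, 0.1891]
tool_rot: [-2.59, -1.777, -0.0]
wrist_force: [0.2, -0.5, 1.0]
gripper_width: 0.045
t 18.02 tcp [549.5 109.2 189.1] x [0.36  0.933 0.   ] y [ 0.933 -0.36  -0.   ] z [-0.  0. -1.] w 45.0 F [ 0.2 -0.5  1. ]
shift cm [7.08 0.92 6.91] rot [-0.  -0.   0.9] psi now -21.1
```

```bash
python3 -m pendant '[[[2.4,0.3,2,0,0,0.9,53],[4.8,0.6,4,0,0,0.9,53],[7.1,0.9,7,0,0,0.9,53],[7.1,0.9,10,0,0,0.9,53],[7.1,0.9,12,0,0,0.9,53]]]';python3 -m pendant '[[[0,0,1,0,0,0,53],[0,0,2,0,0,0,53],[0,0,3,0,0,0,53],[0,0,3,0,0,0,53],[0,0,3,0,0,0,53]]]'; python3 g.py 583.5 172 -21 -22
python3 - <<'E'
from h import *
snap('top','top17.png')
a=snap('side','side17.png')[230:430,220:420]
cv2.imwrite('pics/e17.png',cv2.convertScaleAbs(cv2.resize(a,None,fx=3,fy=3,interpolation=cv2.INTER_CUBIC),alpha=1.7))
E
```

```text
t: 18.43
tcp_pos: [0.5813, 0.1726, 0.0653]
tool_rot: [-2.597, -1.765, 0.007]
wrist_force: [-0.7, -0.0, -0.5]
gripper_width: 0.0453
t: 18.85
tcp_pos: [0.5836, 0.1704, 0.0394]
tool_rot: [2.602, 1.761, 0.001]
wrist_force: [-0.5, -0.3, 0.0]
gripper_width: 0.0452
t 18.85 tcp [583.6 170.4  39.4] x [0.372 0.928 0.001] y [ 0.928 -0.372  0.001] z [ 0.001  0.    -1.   ] w 45.2 F [-0.5 -0.3  0. ]
shift cm [ 0.15 -0.07  6.04] rot [ 0.  -0.   0.2] psi now -21.8
```

View pics/e17.png

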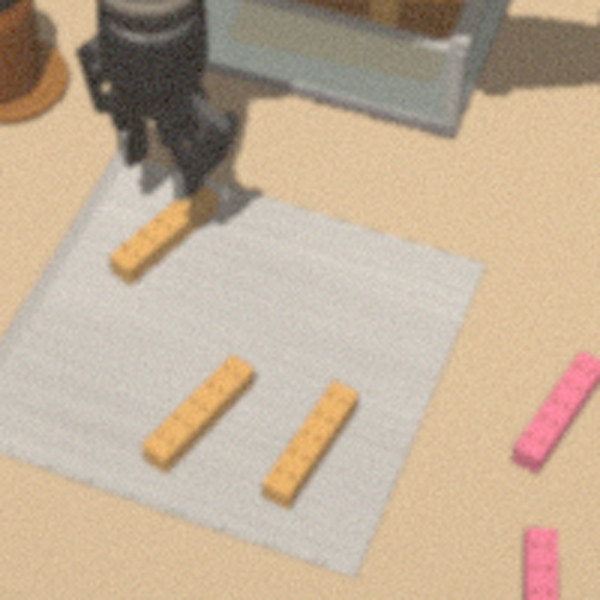

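```bash
python3 -m pendant '[[[0.1,-0.1,1.2,0,0,0,53],[0.1,-0.1,2.4,0,0,0,53],[0.1,-0.1,3.6,0,0,0,53],[0.1,-0.1,4.6,0,0,0,53],[0.1,-0.1,5,0,0,0,53]]]';python3 -m pendant '[[[0,0,0.2,0,0,0,53],[0,0,0.4,0,0,0,53],[0,0,0.6,0,0,0,53],[0,0,0.8,0,0,0,53],[0,0,1,0,0,0,53]]]';python3 -m pendant '[[[0,0,0,0,0,0,0],[0,0,0,0,0,0,0],[0,0,0,0,0,0,0],[0,0,0,0,0,0,0],[0,0,0,0,0,0,0]]]' 40
```

```text
t: 19.37
tcp_pos: [0.5804, 0.1715, -0.0141]
tool_rot: [-2.6, -1.76, 0.007]
wrist_force: [-0.3, -0.4, -0.1]
gripper_width: 0.0454
t: 19.78
tcp_pos: [0.5831, 0.172, -0.0208]
tool_rot: [2.601, 1.761, 0.002]
wrist_force: [0.2, -0.2, -0.1]
gripper_width: 0.0455
t: 20.2
tcp_pos: [0.5829, 0.172, -0.0208]
tool_rot: [2.601, 1.761, 0.001]
wrist_force: [-0.2, -0.3, 1.4]
gripper_width: 0.0211
```

```bash
python3 -m pendant '[[[0,0,-1,0,0,0,0],[0,0,-4,0,0,0,0],[0,0,-8,0,0,0,0],[0,0,-12,0,0,0,0],[0,0,-16,0,0,0,0]]]' 40
python3 - <<'E'
from h import *
im=snap('top','top18.png')
b=im[160:310,310:460]
cv2.imwrite('pics/d18.png',cv2.convertScaleAbs(cv2.resize(b,None,fx=4,fy=4,interpolation=cv2.INTER_CUBIC),alpha=1.7))
E
python3 g.py 546.7 -129 150 1.1
```

```text
t: 20.62
tcp_pos: [0.582, 0.1716, 0.1409]
tool_rot: [-2.602, -1.761, 0.001]
wrist_force: [1.0, 1.0, -1.0]
gripper_width: 0.0206
t 20.67 tcp [588.3 172.6 150.8] x [0.371 0.928 0.011] y [ 0.928 -0.371  0.013] z [ 0.016  0.005 -1.   ] w 20.9 F [ 3.7 -0.8  4.6]
shift cm [-29.55   7.34  -0.14] rot [  0.8  -0.5 -22.9] psi now -21.8
```

View pics/d18.png

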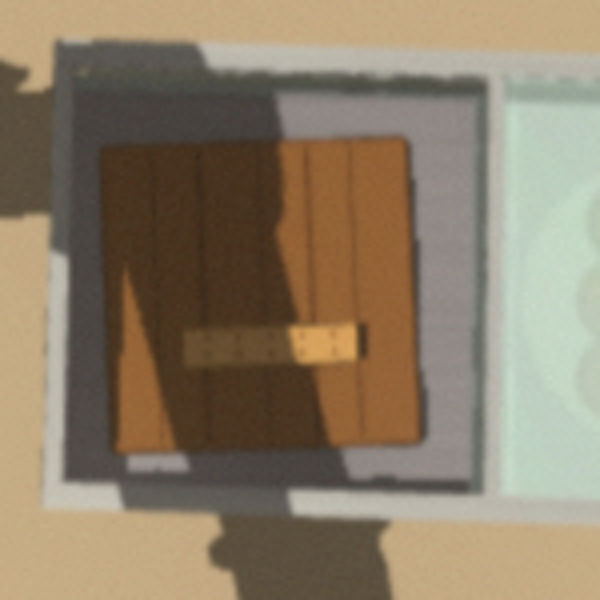

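```bash
cat > rel.py <<'E'
from h import *
def rel(corners,fpts,z,f):
    B=plane('top',[f(*p) for p in corners],.034)*1000; c=B.mean(0)
    e=(B[0]-B[1]+B[3]-B[2]); a=np.arctan2(e[1],e[0])  # +y of board
    yx=np.array([np.cos(a),np.sin(a)]); xx=np.array([yx[1],-yx[0]])
    F=plane('top',[f(*p) for p in fpts],z)*1000
    print('board',c.round(1),'yaw',round(np.degrees(a)-90,1))
    for q in F: print('pt world',q.round(1),'board xy',((q-c)@xx).round(1),((q-c)@yx).round(1))
E
python3 - <<'E'
from rel import *
f=lambda x,y:(310+x/4,160+y/4)
rel([(102,147),(410,138),(424,440),(115,452)],[(184,347),(360,342),(272,345)],.056,f)
E
```

```text
board [ 515.6 -130.6] yaw 1.2
pt world [484.  -82.8] board xy -30.6 48.5
pt world [ 485.5 -182.7] board xy -31.2 -51.4
pt world [ 484.4 -132.7] board xy -31.2 -1.4
```

```bash
python3 -m pendant '[[[-3,0.6,0,0,0,-4,0],[-6,1.4,0,0,0,-8,0],[-9,2.1,0,0,0,-13,0],[-12,2.9,0,0,0,-18,0],[-15,3.6,0,0,0,-23,0]]]'; python3 g.py 546.6 -129 150 1.1
```

```text
t: 21.08
tcp_pos: [0.5599, 0.0178, 0.1393]
tool_rot: [2.193, 2.249, 0.001]
wrist_force: [0.3, 0.1, -0.4]
gripper_width: 0.0208
t 21.08 tcp [559.9  17.8 139.3] x [-0.025  1.     0.   ] y [1.    0.025 0.001] z [ 0.001  0.    -1.   ] w 20.8 F [ 0.3  0.1 -0.4]
shift cm [-14.64  -1.7   -1.07] rot [ 0.  -0.   0.4] psi now 1.5
```

```bash
python3 -m pendant '[[[-3.5,-0.4,-0.5,0,0,0.4,0],[-7,-0.8,-1,0,0,0.4,0],[-10.5,-1.2,-1,0,0,0.4,0],[-14,-1.6,-1,0,0,0.4,0],[-14.7,-1.7,-1,0,0,0.4,0]]]'; python3 -m pendant '[[[0,0,1,0,0,0,0],[0,0,3,0,0,0,0],[0,0,5,0,0,0,0],[0,0,7,0,0,0,0],[0,0,9,0,0,0,0]]]'; python3 -m pendant '[[[0,0,1,0,0,0,0],[0,0,2,0,0,0,0],[0,0,2.5,0,0,0,0],[0,0,2.5,0,0,0,0],[0,0,2.5,0,0,0,0]]]';python3 g.py 546.6 -129 10 1.1
```

```text
t: 21.5
tcp_pos: [0.5441, -0.1379, 0.15]
tool_rot: [2.215, 2.221, -0.007]
wrist_force: [0.1, -1.9, 0.4]
gripper_width: 0.021
t: 21.92
tcp_pos: [0.5464, -0.1249, 0.0571]
tool_rot: [-2.201, -2.239, -0.002]
wrist_force: [-0.3, -0.8, -0.6]
gripper_width: 0.0211
t: 22.33
tcp_pos: [0.547, -0.1279, 0.0342]
tool_rot: [2.205, 2.237, 0.001]
wrist_force: [0.1, -0.3, -0.1]
gripper_width: 0.0205
t 22.33 tcp [ 547.  -127.9   34.2] x [-0.014  1.    -0.   ] y [1.    0.014 0.001] z [ 0.001  0.    -1.   ] w 20.5 F [ 0.1 -0.3 -0.1]
shift cm [-0.11 -0.04  2.42] rot [ 0.   0.  -0.3] psi now 0.8
```

```bash
python3 -m pendant '[[[-0.1,0,0.6,0,0,-0.3,0],[-0.1,0,1.2,0,0,-0.3,0],[-0.1,0,1.8,0,0,-0.3,0],[-0.1,0,2.2,0,0,-0.3,0],[-0.1,0,2.2,0,0,-0.3,0]]]'; python3 -m pendant '[[[0,0,0.1,0,0,0,0],[0,0,0.2,0,0,0,0],[0,0,0.3,0,0,0,0],[0,0,0.4,0,0,0,0],[0,0,0.4,0,0,0,0]]]'
```

```text
t: 22.75
tcp_pos: [0.5453, -0.1287, 0.0106]
tool_rot: [-2.199, -2.241, 0.002]
wrist_force: [0.0, -0.0, -0.1]
gripper_width: 0.0205
t: 23.17
tcp_pos: [0.5467, -0.1291, 0.0091]
tool_rot: [-2.2, -2.243, -0.001]
wrist_force: [-2.1, 1.1, 6.6]
gripper_width: 0.0208
```

```bash
python3 -m pendant '[[[0,0,-0.1,0,0,0,40],[0,0,-0.1,0,0,0,40],[0,0,-0.1,0,0,0,40],[0,0,-1,0,0,0,40],[0,0,-3,0,0,0,40]]]';python3 -m pendant '[[[0,0,-4,0,0,0,40],[0,0,-8,0,0,0,40],[0,0,-12,0,0,0,53],[1,0,-15,0,0,0,53],[4,0,-15,0,0,0,53]]]';  python3 g.py 503 120 165 -20
```

```text
t: 23.58
tcp_pos: [0.5438, -0.1281, 0.0359]
tool_rot: [-2.196, -2.239, 0.006]
wrist_force: [0.1, -0.0, -0.7]
gripper_width: 0.0341
t: 24.0
tcp_pos: [0.5498, -0.0974, 0.1967]
tool_rot: [2.2, 2.219, 0.009]
wrist_force: [1.4, -1.5, 1.6]
gripper_width: 0.045
t 24.0 tcp [549.8 -97.4 196.7] x [-0.009  1.    -0.007] y [1.    0.009 0.016] z [ 0.016 -0.007 -1.   ] w 45.0 F [ 1.4 -1.5  1.6]
shift cm [21.8  -4.54  2.94] rot [ 1.   0.3 20.5] psi now 0.5
```

```bash
python3 -m pendant '[[[4,-0.4,0,0,0,4,53],[8,-0.8,0,0,0,8,53],[12,-1.3,0,0,0,12,53],[16,-1.7,0,0,0,16,53],[20,-2,0,0,0,20.5,53]]]'; python3 g.py 503 319 165 -20.5
python3 - <<'E'
from h import *
im=snap('top','top19.png')
for b in bars('top',im,.026): print(b)
E
```

```text
t: 24.42
tcp_pos: [0.5212, 0.1122, 0.1886]
tool_rot: [-2.567, -1.81, -0.002]
wrist_force: [0.5, 0.6, -0.0]
gripper_width: 0.0451
t 24.42 tcp [521.2 112.2 188.6] x [0.336 0.942 0.001] y [ 0.942 -0.336  0.   ] z [ 0.001  0.001 -1.   ] w 45.1 F [ 0.5  0.6 -0. ]
shift cm [18.86 -8.66  2.38] rot [ 0.  -0.1  0.9] psi now -19.6
(array([182., 278.]), array([420.3, 318.5]), array([19.7, 97.2]), np.float32(77.8))
(array([363., 247.]), array([ 485.9, -104.9]), array([20.9, 44. ]), np.float32(89.2))
(array([182., 242.]), array([503.3, 318.3]), array([19.8, 97. ]), np.float32(69.9))
```

```bash
python3 -m pendant '[[[3.8,-1.7,0,0,0,0.5,53],[7.6,-3.5,1,0,0,0.5,53],[11.4,-5.2,2,0,0,0.5,53],[15.2,-7,4,0,0,0.5,53],[18.9,-8.7,7,0,0,0.5,53]]]';python3 -m pendant '[[[0,0,2,0,0,0,53],[0,0,4,0,0,0,53],[0,0,6,0,0,0,53],[0,0,8,0,0,0,53],[0,0,8,0,0,0,53]]]'; python3 g.py 503 319 -21 -20.5
python3 - <<'E'
from h import *
snap('top','top20.png')
a=snap('side','side20.png')[270:430,210:410]
cv2.imwrite('pics/e20.png',cv2.convertScaleAbs(cv2.resize(a,None,fx=3,fy=3,interpolation=cv2.INTER_CUBIC),alpha=1.7))
E
```

```text
t: 24.88
tcp_pos: [0.5046, 0.3081, 0.1289]
tool_rot: [-2.569, -1.807, -0.009]
wrist_force: [0.4, 0.1, 0.6]
gripper_width: 0.0451
t: 25.3
tcp_pos: [0.5004, 0.3025, 0.0433]
tool_rot: [-2.571, -1.804, 0.014]
wrist_force: [-1.2, 0.5, -0.9]
gripper_width: 0.045
t 25.3 tcp [500.4 302.5  43.3] x [ 0.34   0.94  -0.007] y [ 0.94  -0.34  -0.005] z [-0.007 -0.005 -1.   ] w 45.0 F [-1.2  0.5 -0.9]
shift cm [ 1.68 -0.29  6.42] rot [-0.3  0.4  0.6] psi now -19.9
```

View pics/e20.png

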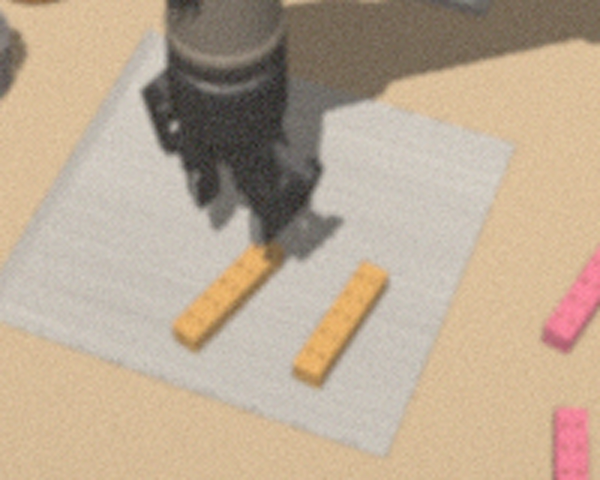

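```bash
python3 -m pendant '[[[0.8,-0.1,1,0,0,0.5,53],[1.6,-0.2,2,0,0,0.5,53],[1.6,-0.2,3,0,0,0.5,53],[1.6,-0.2,3,0,0,0.5,53],[1.6,-0.2,3,0,0,0.5,53]]]';python3 g.py 503 319 -21 -20.5
```

```text
t: 25.82
tcp_pos: [0.5064, 0.3199, 0.0162]
tool_rot: [-2.579, -1.794, 0.004]
wrist_force: [-0.4, -0.7, -0.2]
gripper_width: 0.0451
t 25.82 tcp [506.4 319.9  16.2] x [ 0.348  0.938 -0.002] y [ 0.938 -0.348 -0.001] z [-0.002 -0.001 -1.   ] w 45.1 F [-0.4 -0.7 -0.2]
shift cm [-0.19 -0.29  3.72] rot [-0.1  0.1  0.1] psi now -20.4
```

```bash
python3 -m pendant '[[[-0.1,-0.3,0.7,0,0,0,53],[-0.1,-0.3,1.4,0,0,0,53],[-0.1,-0.3,2,0,0,0,53],[-0.1,-0.3,2.6,0,0,0,53],[-0.1,-0.3,2.6,0,0,0,53]]]';python3 g.py 503 319 -21 -20.5
```

```text
t: 26.23
tcp_pos: [0.5029, 0.3195, -0.0105]
tool_rot: [-2.58, -1.793, 0.005]
wrist_force: [-0.7, 0.1, -0.7]
gripper_width: 0.045
t 26.23 tcp [502.9 319.5 -10.5] x [ 0.349  0.937 -0.002] y [ 0.937 -0.349 -0.002] z [-0.003 -0.002 -1.   ] w 45.0 F [-0.7  0.1 -0.7]
shift cm [-0.04  0.03  1.05] rot [-0.1  0.1  0.1] psi now -20.4
```

```bash
python3 -m pendant '[[[0,0,0.2,0,0,0,53],[0,0,0.4,0,0,0,53],[0,0,0.6,0,0,0,53],[0,0,0.8,0,0,0,53],[0,0,1,0,0,0,53]]]';python3 -m pendant '[[[0,0,0,0,0,0,0],[0,0,0,0,0,0,0],[0,0,0,0,0,0,0],[0,0,0,0,0,0,0],[0,0,0,0,0,0,0]]]' 40;python3 -m pendant '[[[0,0,-1,0,0,0,0],[0,0,-4,0,0,0,0],[0,0,-8,0,0,0,0],[0,0,-12,0,0,0,0],[0,0,-17,0,0,0,0]]]'
python3 - <<'E'
from h import *
b=snap('top','top21.png')[160:310,310:460]
cv2.imwrite('pics/d21.png',cv2.convertScaleAbs(cv2.resize(b,None,fx=4,fy=4,interpolation=cv2.INTER_CUBIC),alpha=1.7))
E
python3 g.py 516 -160 160 -88.8
```

```text
t: 26.65
tcp_pos: [0.5043, 0.3203, -0.0188]
tool_rot: [-2.58, -1.793, -0.001]
wrist_force: [-0.1, 0.1, 0.6]
gripper_width: 0.0452
t: 27.07
tcp_pos: [0.5043, 0.3203, -0.0187]
tool_rot: [-2.58, -1.793, -0.0]
wrist_force: [0.2, -0.6, 1.1]
gripper_width: 0.0207
t: 27.48
tcp_pos: [0.5035, 0.3197, 0.1448]
tool_rot: [-2.58, -1.792, 0.002]
wrist_force: [0.3, 0.8, -0.0]
gripper_width: 0.0208
t 27.53 tcp [509.5 322.7 155.2] x [0.349 0.937 0.014] y [ 0.937 -0.349  0.01 ] z [ 0.014  0.01  -1.   ] w 20.3 F [3.2 0.7 5.6]
shift cm [-45.    17.44  -0.95] rot [ 0.  -1.  68.4] psi now -20.4
```

View pics/d21.png

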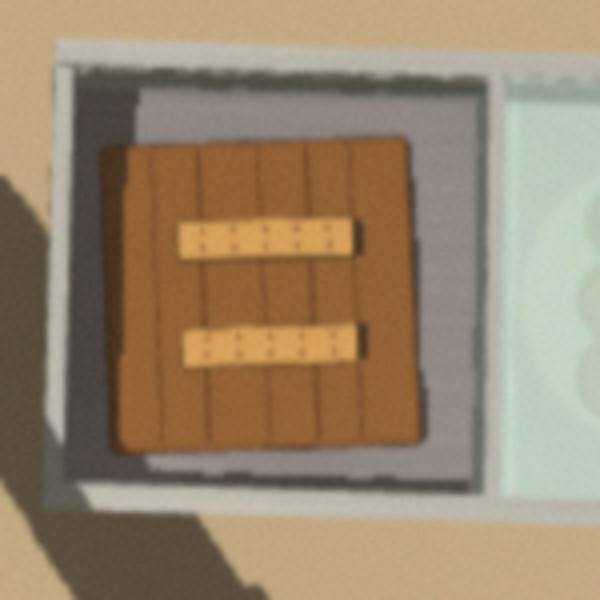

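```bash
python3 - <<'E'
from rel import *
f=lambda x,y:(310+x/4,160+y/4)
rel([(102,147),(410,138),(424,440),(115,452)],[(270,238),(272,345),(178,240),(354,236)],.056,f)
E
python3 -m pendant '[[[-3,1,0,0,0,6.5,0],[-6,2.2,0,0,0,13,0],[-9,3.4,0,0,0,19.5,0],[-12,4.6,0,0,0,26,0],[-15,5.8,0,0,0,32.5,0]]]' 40; python3 g.py 517 -159 160 -88.8
```

```text
board [ 515.6 -130.6] yaw 1.2
pt world [ 545.5 -133. ] board xy 29.8 -3.0
pt world [ 484.4 -132.7] board xy -31.2 -1.4
pt world [545.  -80.6] board xy 30.5 49.4
pt world [ 546.  -180.8] board xy 29.4 -50.8
t: 27.95
tcp_pos: [0.5061, 0.1579, 0.1434]
tool_rot: [-2.98, -0.991, -0.001]
wrist_force: [0.1, -0.0, -0.4]
gripper_width: 0.0208
t 27.95 tcp [506.1 157.9 143.4] x [0.801 0.599 0.001] y [ 0.599 -0.801 -0.   ] z [ 0.001  0.001 -1.   ] w 20.8 F [ 0.1 -0.  -0.4]
shift cm [-18.1   26.03  -1.68] rot [-0.  -0.  35.6] psi now -53.2
```

```bash
python3 -m pendant '[[[-2,3,-0.5,0,0,7,0],[-4.5,6.5,-1,0,0,14,0],[-7,10,-1.5,0,0,21,0],[-9.5,13.5,-1.7,0,0,28,0],[-12,17,-1.7,0,0,35,0]]]'; python3 g.py 517 -159 160 -88.8
```

```text
t: 28.37
tcp_pos: [0.5132, -0.0444, 0.1611]
tool_rot: [-3.14, -0.049, -0.004]
wrist_force: [0.7, 0.1, -0.4]
gripper_width: 0.0205
t 28.37 tcp [513.2 -44.4 161.1] x [1.    0.031 0.002] y [ 0.031 -1.    -0.001] z [ 0.002  0.001 -1.   ] w 20.5 F [ 0.7  0.1 -0.4]
shift cm [ 0.02 11.47  0.1 ] rot [-0.1 -0.1  0.6] psi now -88.2
```

```bash
python3 -m pendant '[[[0,2.5,0,0,0,0.6,0],[0,5,0,0,0,0.6,0],[0,7.5,0,0,0,0.6,0],[0,10,0,0,0,0.6,0],[0,11.4,0,0,0,0.6,0]]]'; python3 -m pendant '[[[0,0,1,0,0,0,0],[0,0,3,0,0,0,0],[0,0,5,0,0,0,0],[0,0,7,0,0,0,0],[0,0,8,0,0,0,0]]]';python3 g.py 517 -159 33 -88.8
python3 - <<'E'
from h import *
snap('top','top22.png')
a=snap('side','side22.png')[130:290,250:450]
cv2.imwrite('pics/e22.png',cv2.convertScaleAbs(cv2.resize(a,None,fx=3,fy=3,interpolation=cv2.INTER_CUBIC),alpha=1.7))
E
```

```text
t: 28.78
tcp_pos: [0.5164, -0.1605, 0.1605]
tool_rot: [3.139, 0.035, 0.001]
wrist_force: [0.2, 0.9, 0.0]
gripper_width: 0.0205
t: 29.2
tcp_pos: [0.5154, -0.1536, 0.0768]
tool_rot: [-3.138, -0.044, 0.007]
wrist_force: [-0.2, -0.1, -1.3]
gripper_width: 0.0207
t 29.2 tcp [ 515.4 -153.6   76.8] x [ 1.     0.028 -0.004] y [ 0.028 -1.    -0.003] z [-0.004  0.003 -1.   ] w 20.7 F [-0.2 -0.1 -1.3]
shift cm [0.17 0.56 4.38] rot [-0.2  0.3  0.4] psi now -88.4
```

View pics/e22.png

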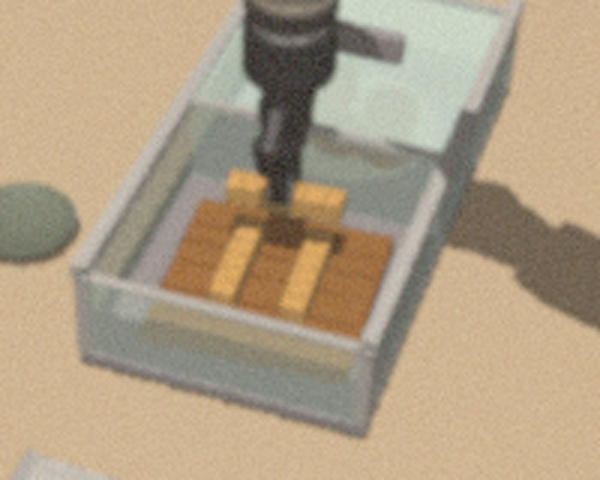

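```bash
python3 -m pendant '[[[0.1,0.4,0.8,0,0,0.3,0],[0.1,0.4,1.6,0,0,0.3,0],[0.1,0.4,2.4,0,0,0.3,0],[0.1,0.4,2.4,0,0,0.3,0],[0.1,0.4,2.4,0,0,0.3,0]]]'; python3 g.py 517 -159 34 -88.8
```

```text
t: 29.72
tcp_pos: [0.5179, -0.1603, 0.0554]
tool_rot: [-3.141, -0.033, 0.001]
wrist_force: [0.8, 0.3, -0.8]
gripper_width: 0.0207
t 29.72 tcp [ 517.9 -160.3   55.4] x [ 1.     0.021 -0.001] y [ 0.021 -1.    -0.   ] z [-0.001  0.    -1.   ] w 20.7 F [ 0.8  0.3 -0.8]
shift cm [-0.09 -0.13  2.14] rot [-0.  0. -0.] psi now -88.8
```

```bash
python3 -m pendant '[[[-0.1,-0.2,0.6,0,0,0,0],[-0.1,-0.2,1.1,0,0,0,0],[-0.1,-0.2,1.6,0,0,0,0],[-0.1,-0.2,1.8,0,0,0,0],[-0.1,-0.2,1.8,0,0,0,0]]]'; python3 g.py 517 -159 34 -88.8;  python3 -m pendant '[[[0,0,0.1,0,0,0,0],[0,0,0.15,0,0,0,0],[0,0,0.2,0,0,0,0],[0,0,0.3,0,0,0,0],[0,0,0.3,0,0,0,0]]]'
```

```text
t: 30.13
tcp_pos: [0.5166, -0.1582, 0.037]
tool_rot: [-3.141, -0.033, 0.002]
wrist_force: [0.6, -0.4, -0.4]
gripper_width: 0.0209
t 30.13 tcp [ 516.6 -158.2   37. ] x [ 1.     0.021 -0.001] y [ 0.021 -1.    -0.   ] z [-0.001  0.    -1.   ] w 20.9 F [ 0.6 -0.4 -0.4]
shift cm [0.04 0.08 0.3 ] rot [-0.   0.1  0. ] psi now -88.8
t: 30.55
tcp_pos: [0.5171, -0.1585, 0.0347]
tool_rot: [-3.141, -0.033, 0.0]
wrist_force: [-0.4, -0.8, 0.4]
gripper_width: 0.0205
```

```bash
python3 -m pendant '[[[0,0,0.05,0,0,0,0],[0,0,0.1,0,0,0,0],[0,0,0.15,0,0,0,0],[0,0,0.15,0,0,0,0],[0,0,0.15,0,0,0,0]]]'
```

```text
t: 30.97
tcp_pos: [0.5172, -0.1585, 0.0333]
tool_rot: [-3.141, -0.033, -0.0]
wrist_force: [0.0, 0.7, -0.7]
gripper_width: 0.0209
```

```bash
python3 -m pendant '[[[0,0,0.05,0,0,0,0],[0,0,0.1,0,0,0,0],[0,0,0.15,0,0,0,0],[0,0,0.15,0,0,0,0],[0,0,0.15,0,0,0,0]]]'
```

```text
t: 31.38
tcp_pos: [0.5173, -0.1585, 0.0332]
tool_rot: [-3.14, -0.033, -0.001]
wrist_force: [-2.2, 1.5, 10.1]
gripper_width: 0.0205
```

Contact. Release and rise straight up.

```bash
python3 -m pendant '[[[0,0,-0.15,0,0,0,40],[0,0,-0.15,0,0,0,40],[0,0,-0.15,0,0,0,40],[0,0,-1,0,0,0,40],[0,0,-3,0,0,0,40]]]';python3 -m pendant '[[[0,0,-4,0,0,0,40],[0,0,-8,0,0,0,40],[0,0,-12,0,0,0,53],[0,-1,-13,0,0,0,53],[0,-4,-13,0,0,0,53]]]';  python3 g.py 500 120 165 -12.2
```

```text
t: 31.8
tcp_pos: [0.5147, -0.1574, 0.0599]
tool_rot: [-3.14, -0.033, 0.01]
wrist_force: [0.2, 1.1, 0.2]
gripper_width: 0.0341
t: 32.22
tcp_pos: [0.5183, -0.126, 0.1973]
tool_rot: [3.135, 0.017, 0.015]
wrist_force: [1.3, -1.2, -0.2]
gripper_width: 0.0455
t 32.22 tcp [ 518.3 -126.   197.3] x [1.    0.011 0.01 ] y [ 0.011 -1.     0.007] z [ 0.01  -0.006 -1.   ] w 45.5 F [ 1.3 -1.2 -0.2]
shift cm [ -1.59 -24.64   3.06] rot [  0.7  -0.2 -77.2] psi now -89.4
```

```bash
python3 -m pendant '[[[-0.3,-3.5,0,0,0,-6.8,53],[-0.6,-7,0,0,0,-13.6,53],[-0.9,-10.5,0,0,0,-20.4,53],[-1.2,-14,0,0,0,-27.2,53],[-1.5,-17.5,0,0,0,-34,53]]]';  python3 g.py 440 220 185 -20
```

```text
t: 32.63
tcp_pos: [0.4972, 0.0576, 0.1924]
tool_rot: [-2.992, -0.958, -0.001]
wrist_force: [0.3, 0.6, -0.3]
gripper_width: 0.0453
t 32.63 tcp [497.2  57.6 192.4] x [0.814 0.581 0.001] y [ 0.581 -0.814  0.   ] z [ 0.001  0.    -1.   ] w 45.3 F [ 0.3  0.6 -0.3]
shift cm [  4.77 -16.55   0.74] rot [  0.   -0.  -34.5] psi now -54.5
```

```bash
python3 -m pendant '[[[1,-3.3,0,0,0,-7,53],[2,-6.6,0,0,0,-14,53],[2.9,-9.9,0,0,0,-21,53],[3.8,-13.2,0,0,0,-28,53],[4.8,-16.5,0,0,0,-34.5,53]]]';  python3 g.py 420 319.5 120 -12.2
python3 - <<'E'
from h import *
im=snap('top','top23.png')
for b in bars('top',im,.026): print(b)
b=im[160:310,310:460]
cv2.imwrite('pics/d23.png',cv2.convertScaleAbs(cv2.resize(b,None,fx=4,fy=4,interpolation=cv2.INTER_CUBIC),alpha=1.7))
for b in bars('side',snap('side','side23.png'),.026): print(b)
E
```

```text
t: 33.05
tcp_pos: [0.441, 0.2197, 0.1924]
tool_rot: [-2.573, -1.802, -0.001]
wrist_force: [1.0, 0.0, 0.1]
gripper_width: 0.0451
t 33.05 tcp [441.  219.7 192.4] x [0.342 0.94  0.001] y [ 0.94  -0.342  0.   ] z [ 0.  0. -1.] w 45.1 F [1.  0.  0.1]
shift cm [ 8.65 -5.39  7.24] rot [ 0.  -0.  -7.8] psi now -20.0
(array([381., 230.]), array([ 517.3, -132.4]), array([ 94.4, 103.8]), np.float32(6.3))
(array([323., 378.]), array([419.2, 323.3]), array([ 22., 104.]), np.float32(78.3))
(array([228., 261.]), array([750.2,  74.9]), array([62.9, 95. ]), np.float32(36.9))
(array([365., 217.]), array([ 458.8, -184.5]), array([67.4, 98.1]), np.float32(103.2))
(array([609., 146.]), array([-211. , -768.1]), array([53. , 91.6]), np.float32(81.3))
(array([387.,  64.]), array([  585.3, -1008.2]), array([ 86.9, 180.7]), np.float32(171.8))
```

View pics/d23.png

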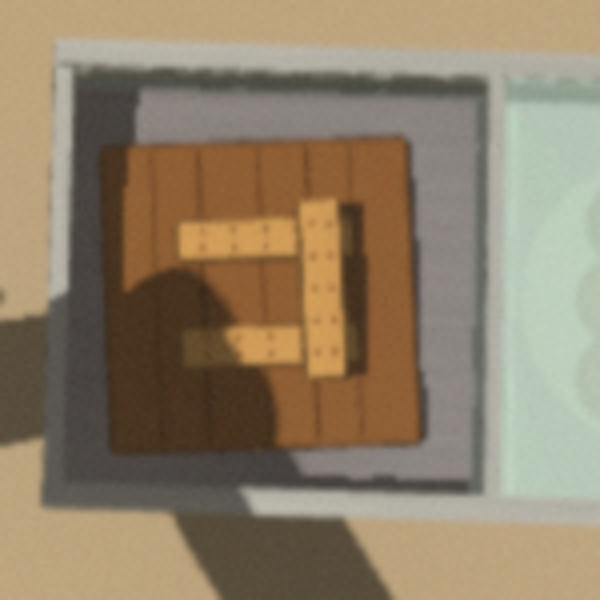

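View pics/side23.png

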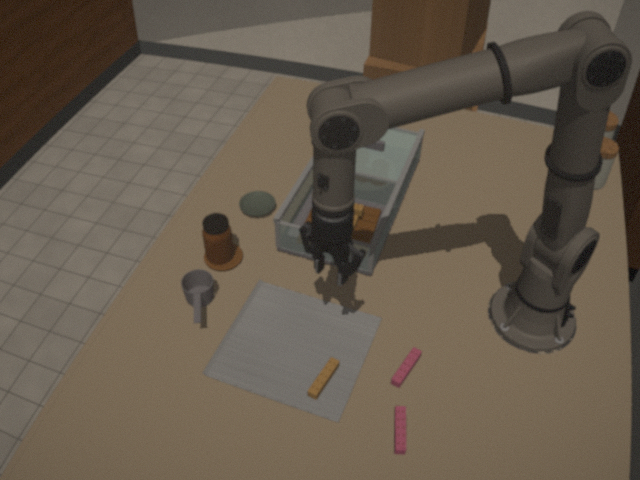

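```bash
python3 - <<'E'
from rel import *
f=lambda x,y:(310+x/4,160+y/4)
rel([(102,147),(410,138),(424,440),(115,452)],[(323,288),(320,199),(328,377)],.078,f)
E
python3 -m pendant '[[[2,-1.2,1,0,0,-3,53],[4,-2.5,3,0,0,-6,53],[6.3,-4,5,0,0,-7.8,53],[8.6,-5.4,7,0,0,-7.8,53],[8.6,-5.4,9,0,0,-7.8,53]]]'; python3 -m pendant '[[[0,0,2,0,0,0,53],[0,0,4,0,0,0,53],[0,0,6,0,0,0,53],[0,0,6,0,0,0,53],[0,0,6,0,0,0,53]]]';python3 g.py 420 319.5 -20 -12.2
```

```text
board [ 515.6 -130.6] yaw 1.2
pt world [ 514.7 -159.3] board xy -1.4 -28.7
pt world [ 564.8 -158.9] board xy 48.7 -29.3
pt world [ 465.  -160.8] board xy -51.2 -29.2
t: 33.57
tcp_pos: [0.4186, 0.3251, 0.1008]
tool_rot: [-2.439, -1.974, -0.004]
wrist_force: [-0.5, 1.4, -0.7]
gripper_width: 0.045
t: 33.98
tcp_pos: [0.4206, 0.3168, 0.0412]
tool_rot: [2.451, 1.965, -0.004]
wrist_force: [0.5, -0.5, 0.8]
gripper_width: 0.0451
t 33.98 tcp [420.6 316.8  41.2] x [ 0.218  0.976 -0.003] y [ 0.976 -0.218 -0.001] z [-0.002 -0.002 -1.   ] w 45.1 F [ 0.5 -0.5  0.8]
shift cm [ 0.26 -0.11  6.12] rot [-0.1  0.1 -0.4] psi now -12.6
```

```bash
python3 -m pendant '[[[0.1,-0.1,1.2,0,0,0,53],[0.1,-0.1,2.4,0,0,0,53],[0.1,-0.1,3.6,0,0,0,53],[0.1,-0.1,4.6,0,0,0,53],[0.1,-0.1,5,0,0,0,53]]]';python3 g.py 420 319.5 -20 -12.2
python3 - <<'E'
from h import *
a=snap('side','side24.png')[290:450,230:430]
cv2.imwrite('pics/e24.png',cv2.convertScaleAbs(cv2.resize(a,None,fx=3,fy=3,interpolation=cv2.INTER_CUBIC),alpha=1.7))
E
```

```text
t: 34.4
tcp_pos: [0.4205, 0.3192, -0.0082]
tool_rot: [-2.45, -1.966, -0.0]
wrist_force: [-0.3, 0.5, 1.0]
gripper_width: 0.0452
t 34.4 tcp [420.5 319.2  -8.2] x [0.217 0.976 0.   ] y [ 0.976 -0.217  0.   ] z [ 0.  0. -1.] w 45.2 F [-0.3  0.5  1. ]
shift cm [ 0.02 -0.06  1.18] rot [ 0.  -0.  -0.3] psi now -12.5
```

View pics/e24.png

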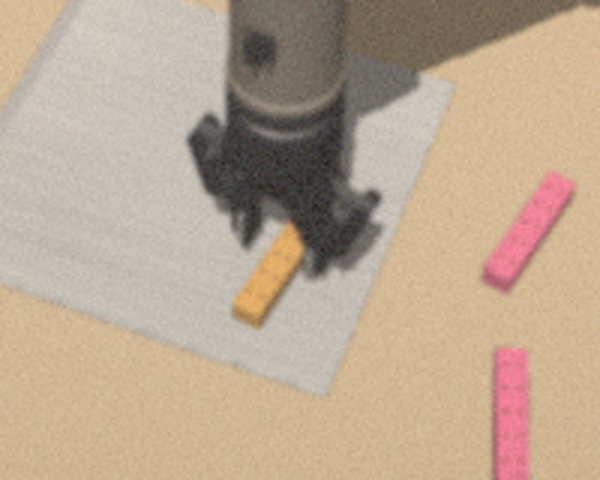

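```bash
python3 -m pendant '[[[0,-0.1,0.3,0,0,0,53],[0,-0.1,0.6,0,0,0,53],[0,-0.1,0.9,0,0,0,53],[0,-0.1,1.2,0,0,0,53],[0,-0.1,1.2,0,0,0,53]]]';python3 -m pendant '[[[0,0,0,0,0,0,0],[0,0,0,0,0,0,0],[0,0,0,0,0,0,0],[0,0,0,0,0,0,0],[0,0,0,0,0,0,0]]]' 40;python3 -m pendant '[[[0,0,-1,0,0,0,0],[0,0,-4,0,0,0,0],[0,0,-8,0,0,0,0],[0,0,-12,0,0,0,0],[0,0,-17,0,0,0,0]]]'; python3 g.py 480 140 160 -45
```

```text
t: 34.87
tcp_pos: [0.4189, 0.3193, -0.0206]
tool_rot: [-2.45, -1.966, 0.001]
wrist_force: [0.2, -0.8, 0.2]
gripper_width: 0.0452
t: 35.28
tcp_pos: [0.4196, 0.3197, -0.0198]
tool_rot: [-2.45, -1.966, -0.001]
wrist_force: [-0.2, -0.2, 1.5]
gripper_width: 0.0205
t: 35.7
tcp_pos: [0.4185, 0.3186, 0.1433]
tool_rot: [2.451, 1.966, -0.002]
wrist_force: [1.5, 1.1, -0.8]
gripper_width: 0.0205
t 35.7 tcp [418.5 318.6 143.3] x [ 0.217  0.976 -0.001] y [ 0.976 -0.217 -0.001] z [-0.001 -0.001 -1.   ] w 20.5 F [ 1.5  1.1 -0.8]
shift cm [-16.1    9.88  -1.66] rot [-0.   0.1 32.5] psi now -12.5
```

```bash
python3 -m pendant '[[[-3.2,2,-0.5,0,0,6.5,0],[-6.4,4,-1,0,0,13,0],[-9.6,6,-1.7,0,0,19.5,0],[-12.8,8,-1.7,0,0,26,0],[-16,9.9,-1.7,0,0,32.5,0]]]'; python3 g.py 517.5 -99.5 165 -88.8
```

```text
t: 36.12
tcp_pos: [0.4819, 0.1401, 0.1598]
tool_rot: [-2.905, -1.194, -0.003]
wrist_force: [0.4, 1.1, -0.2]
gripper_width: 0.0205
t 36.12 tcp [481.9 140.1 159.8] x [0.711 0.703 0.002] y [ 0.703 -0.711  0.   ] z [ 0.002  0.001 -1.   ] w 20.5 F [ 0.4  1.1 -0.2]
shift cm [-14.32  19.54  -0.55] rot [-0.  -0.1 43.5] psi now -45.3
```

```bash
python3 -m pendant '[[[-2,3,0,0,0,7,0],[-4.5,6,0,0,0,14,0],[-7,9,0,0,0,21,0],[-9,12,0,0,0,28,0],[-11,15,0,0,0,35,0]]]'; python3 g.py 517.5 -99.5 165 -88.8
```

```text
t: 36.53
tcp_pos: [0.5092, -0.0438, 0.1592]
tool_rot: [-3.129, -0.264, -0.001]
wrist_force: [0.1, -0.6, -1.5]
gripper_width: 0.0206
t 36.53 tcp [509.2 -43.8 159.2] x [0.986 0.167 0.001] y [ 0.167 -0.986 -0.001] z [ 0.     0.001 -1.   ] w 20.6 F [ 0.1 -0.6 -1.5]
shift cm [-0.11  5.63 -0.59] rot [-0.1 -0.   8.4] psi now -80.4
```

```bash
python3 -m pendant '[[[0,1.5,0,0,0,4,0],[-0.1,3,0,0,0,8.4,0],[-0.1,4.5,0,0,0,8.4,0],[-0.1,5.6,0,0,0,8.4,0],[-0.1,5.6,0,0,0,8.4,0]]]'; python3 -m pendant '[[[0,0,1,0,0,0,0],[0,0,3,0,0,0,0],[0,0,5,0,0,0,0],[0,0,7,0,0,0,0],[0,0,8,0,0,0,0]]]';python3 -m pendant '[[[0,0,0.6,0,0,0,0],[0,0,1.2,0,0,0,0],[0,0,1.6,0,0,0,0],[0,0,1.6,0,0,0,0],[0,0,1.6,0,0,0,0]]]';python3 g.py 517.5 -99.5 33 -88.8
python3 - <<'E'
from h import *
a=snap('side','side25.png')[130:290,250:450]
cv2.imwrite('pics/e25.png',cv2.convertScaleAbs(cv2.resize(a,None,fx=3,fy=3,interpolation=cv2.INTER_CUBIC),alpha=1.7))
E
```

```text
t: 36.95
tcp_pos: [0.5179, -0.1009, 0.1592]
tool_rot: [3.139, 0.036, 0.001]
wrist_force: [0.5, -0.7, -0.3]
gripper_width: 0.0209
t: 37.37
tcp_pos: [0.5161, -0.0946, 0.0755]
tool_rot: [-3.139, -0.047, 0.008]
wrist_force: [-1.0, 0.6, -0.5]
gripper_width: 0.0206
t: 37.78
tcp_pos: [0.5188, -0.0974, 0.0629]
tool_rot: [-3.141, -0.044, -0.001]
wrist_force: [1.0, -0.5, 0.1]
gripper_width: 0.0211
t 37.78 tcp [518.8 -97.4  62.9] x [1.    0.028 0.001] y [ 0.028 -1.     0.   ] z [ 0.001  0.    -1.   ] w 21.1 F [ 1.  -0.5  0.1]
shift cm [-0.13  0.2   2.99] rot [-0.  -0.   0.4] psi now -88.4
```

View pics/e25.png

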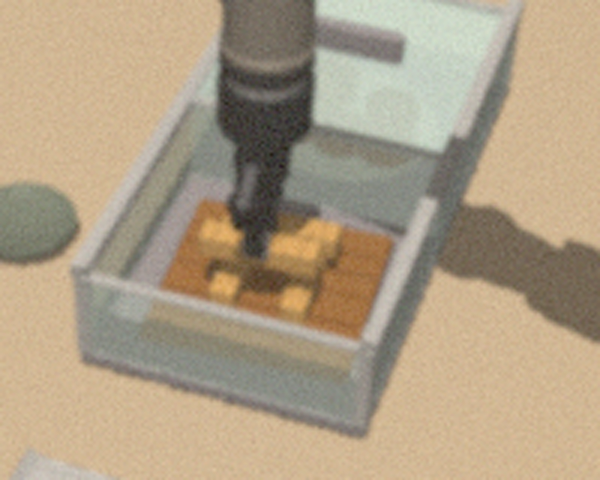

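```bash
python3 -m pendant '[[[-0.1,0.2,0.7,0,0,0.4,0],[-0.1,0.2,1.4,0,0,0.4,0],[-0.1,0.2,2,0,0,0.4,0],[-0.1,0.2,2.6,0,0,0.4,0],[-0.1,0.2,2.6,0,0,0.4,0]]]'; python3 g.py 517.5 -99.5 33 -88.8;  python3 -m pendant '[[[0,0,0.1,0,0,0,0],[0,0,0.2,0,0,0,0],[0,0,0.3,0,0,0,0],[0,0,0.4,0,0,0,0],[0,0,0.4,0,0,0,0]]]'
```

```text
t: 38.25
tcp_pos: [0.5159, -0.0989, 0.0347]
tool_rot: [-3.141, -0.033, 0.005]
wrist_force: [-0.1, -0.5, -0.9]
gripper_width: 0.021
t 38.25 tcp [515.9 -98.9  34.7] x [ 1.     0.021 -0.003] y [ 0.021 -1.    -0.001] z [-0.003  0.001 -1.   ] w 21.0 F [-0.1 -0.5 -0.9]
shift cm [0.15 0.06 0.17] rot [-0.   0.2 -0. ] psi now -88.8
t: 38.67
tcp_pos: [0.5174, -0.0993, 0.0324]
tool_rot: [-3.141, -0.033, -0.0]
wrist_force: [-0.1, 0.2, -1.2]
gripper_width: 0.021
```

```bash
python3 -m pendant '[[[0,0,0.05,0,0,0,0],[0,0,0.1,0,0,0,0],[0,0,0.1,0,0,0,0],[0,0,0.1,0,0,0,0],[0,0,0.1,0,0,0,0]]]'
```

```text
t: 39.08
tcp_pos: [0.5175, -0.0994, 0.0322]
tool_rot: [-3.141, -0.033, -0.001]
wrist_force: [-1.1, 0.4, 6.0]
gripper_width: 0.0203
```

```bash
python3 -m pendant '[[[0,0,-0.05,0,0,0,40],[0,0,-0.05,0,0,0,40],[0,0,-0.05,0,0,0,40],[0,0,-1,0,0,0,40],[0,0,-3,0,0,0,40]]]';python3 -m pendant '[[[0,0,-4,0,0,0,40],[0,0,-8,0,0,0,40],[0,0,-12,0,0,0,53],[0,-2,-13,0,0,0,53],[0,-5,-13,0,0,0,53]]]'; python3 -m pendant '[[[0,-4,0,0,0,0,53],[0,-8,0,0,0,0,53],[0,-12,0,0,0,0,53],[0,-15,0,0,0,0,53],[0,-16,0,0,0,0,53]]]'
python3 - <<'E'
from h import *
tool()
b=snap('top','top26.png')[160:310,310:460]
cv2.imwrite('pics/d26.png',cv2.convertScaleAbs(cv2.resize(b,None,fx=4,fy=4,interpolation=cv2.INTER_CUBIC),alpha=1.7))
snap('side','side26.png')
E
```

```text
t: 39.5
tcp_pos: [0.5149, -0.0987, 0.0599]
tool_rot: [-3.141, -0.033, 0.009]
wrist_force: [-0.5, 0.5, 0.5]
gripper_width: 0.0345
t: 39.92
tcp_pos: [0.5191, -0.0547, 0.197]
tool_rot: [3.139, 0.019, 0.017]
wrist_force: [0.4, 0.0, 0.5]
gripper_width: 0.0451
t: 40.33
tcp_pos: [0.5122, 0.1183, 0.1914]
tool_rot: [-3.138, -0.049, 0.001]
wrist_force: [-0.0, 0.7, -0.2]
gripper_width: 0.0451
t 40.33 tcp [512.2 118.3 191.4] x [ 1.     0.031 -0.001] y [ 0.031 -1.    -0.004] z [-0.001  0.004 -1.   ] w 45.1 F [-0.   0.7 -0.2]
```

View pics/d26.png

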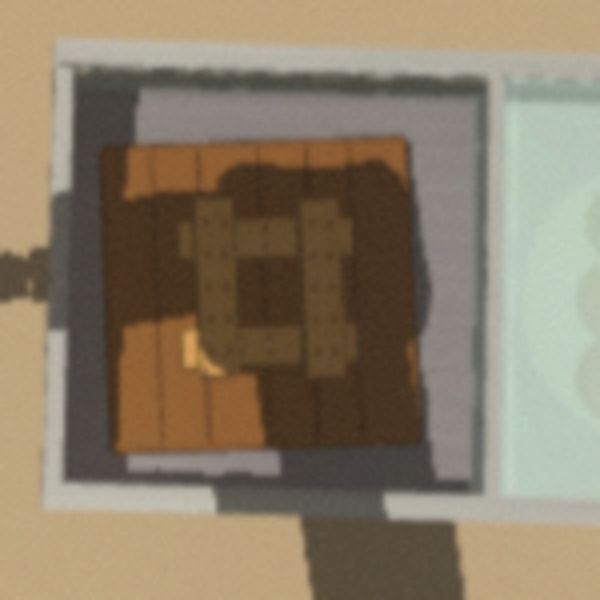

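View pics/side26.png

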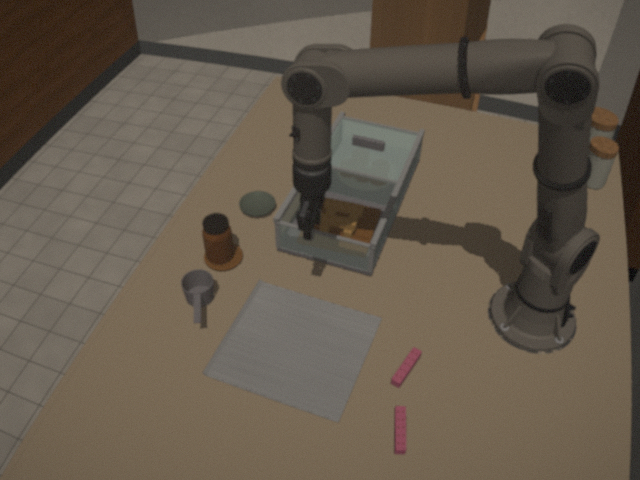

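```bash
python3 - <<'E'
from rel import *
f=lambda x,y:(310+x/4,160+y/4)
rel([(102,147),(410,138),(424,440),(115,452)],[(215,285),(323,288)],.078,f)
rel([(102,147),(410,138),(424,440),(115,452)],[(266,237),(270,345)],.056,f)
E
python3 -m pendant '[[[0,4,-0.5,0,0,1,53],[0,8,-0.5,0,0,2,53],[0,12,-1,0,0,3,53],[0,16,-1,0,0,4,53],[0,20,-1,0,0,4.2,53]]]' 20;python3 -m pendant '[[[0,4,0,0,0,0,53],[0,8,0,0,0,0,53],[0,12,0,0,0,0,53],[0,16,0,0,0,0,53],[0,18,0,0,0,0,60]]]';python3 g.py 506 -364 150 -92.5
python3 - <<'E'
from h import *
a=snap('side','side27.png')[105:285,260:440]
cv2.imwrite('pics/c27.png',cv2.convertScaleAbs(cv2.resize(a,None,fx=3.3,fy=3.3),alpha=1.7))
E
```

```text
board [ 515.6 -130.6] yaw 1.2
pt world [517.2 -99. ] board xy 2.3 31.6
pt world [ 514.7 -159.3] board xy -1.4 -28.7
board [ 515.6 -130.6] yaw 1.2
pt world [ 546.1 -130.7] board xy 30.5 -0.7
pt world [ 484.5 -131.6] board xy -31.1 -0.3
t: 40.85
tcp_pos: [0.5161, -0.0948, 0.2025]
tool_rot: [3.139, -0.09, 0.002]
wrist_force: [0.2, 0.1, -0.6]
gripper_width: 0.0452
t: 41.27
tcp_pos: [0.5028, -0.2792, 0.2026]
tool_rot: [3.134, -0.102, -0.002]
wrist_force: [0.1, -0.9, 0.8]
gripper_width: 0.051
t 41.27 tcp [ 502.8 -279.2  202.6] x [ 0.998 -0.065 -0.001] y [-0.065 -0.998  0.006] z [-0.001 -0.006 -1.   ] w 51.0 F [ 0.1 -0.9  0.8]
shift cm [0.87 8.41 5.31] rot [ 0.4  0.1 -1.2] psi now -93.7
```

View pics/c27.png

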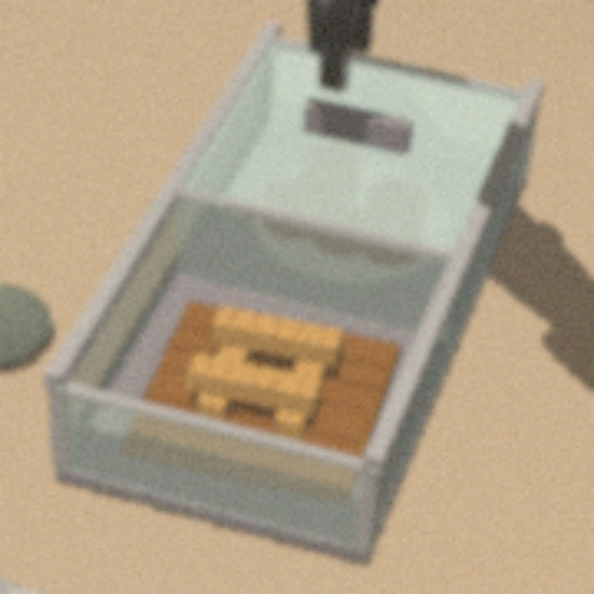

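The tower is good: all offsets are about 29–32 mm and lengthwise centring is within 3 mm. Now I'll go to the handle.

```bash
python3 -m pendant '[[[0.3,3,0.5,0,0,-1.2,70],[0.6,6,1,0,0,-1.2,70],[0.8,8.4,2,0,0,-1.2,70],[0.8,8.4,3,0,0,-1.2,70],[0.8,8.4,3,0,0,-1.2,70]]]';python3 g.py 506.5 -364 97 -92.5
python3 - <<'E'
from h import *
b=snap('top','top28.png')[150:310,310:570]
cv2.imwrite('pics/d28.png',cv2.convertScaleAbs(cv2.resize(b,None,fx=3,fy=3),alpha=1.7))
E
```

```text
t: 41.73
tcp_pos: [0.5072, -0.3564, 0.1697]
tool_rot: [-3.141, 0.061, 0.007]
wrist_force: [-0.3, 1.4, -0.6]
gripper_width: 0.0599
t 41.73 tcp [ 507.2 -356.4  169.7] x [ 0.999 -0.039 -0.005] y [-0.039 -0.999 -0.   ] z [-0.005  0.    -1.   ] w 59.9 F [-0.3  1.4 -0.6]
shift cm [-0.    0.76  7.27] rot [-0.   0.3  0.3] psi now -92.2
```

View pics/d28.png

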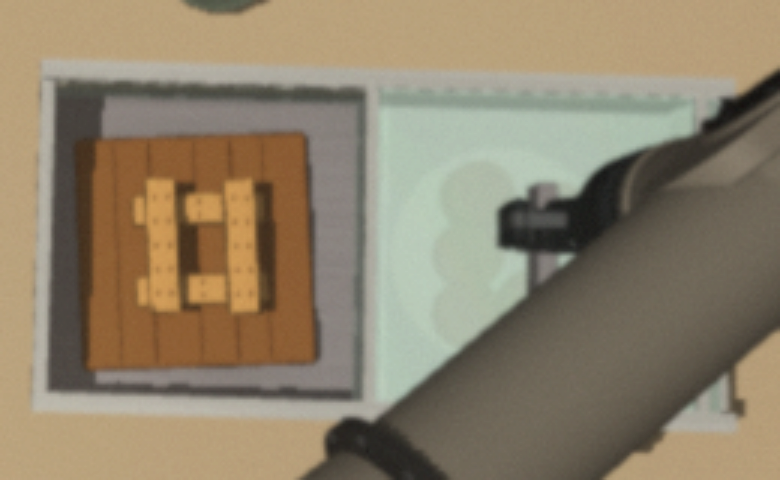

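The top view shows a neat crosswise tower, with the handle at crop (541,215) and the jaws over it. Descending.

```bash
python3 -m pendant '[[[0,0.6,1,0,0,0,70],[0,0.7,2,0,0,0,70],[0,0.7,3,0,0,0,70],[0,0.7,4,0,0,0,70],[0,0.7,4,0,0,0,70]]]';python3 g.py 506.5 -364 97 -92.5;python3 -m pendant '[[[0,0,0.6,0,0,0,70],[0,0,1.2,0,0,0,70],[0,0,1.8,0,0,0,70],[0,0,2.4,0,0,0,70],[0,0,3,0,0,0,70]]]'; python3 g.py 506.5 -364 97 -92.5
```

```text
t: 42.2
tcp_pos: [0.5102, -0.3581, 0.1284]
tool_rot: [-3.137, 0.048, 0.006]
wrist_force: [0.6, 0.9, 1.0]
gripper_width: 0.0599
t 42.2 tcp [ 510.2 -358.1  128.4] x [ 1.    -0.03  -0.004] y [-0.03  -1.    -0.004] z [-0.004  0.004 -1.   ] w 59.9 F [0.6 0.9 1. ]
shift cm [-0.34  0.61  3.13] rot [-0.2  0.2  0.8] psi now -91.7
t: 42.62
tcp_pos: [0.5111, -0.3604, 0.1009]
tool_rot: [-3.141, 0.049, 0.0]
wrist_force: [0.2, -0.8, -0.1]
gripper_width: 0.0597
t 42.62 tcp [ 511.1 -360.4  100.9] x [ 1.    -0.031 -0.   ] y [-0.031 -1.    -0.   ] z [-0.  0. -1.] w 59.7 F [ 0.2 -0.8 -0.1]
shift cm [-0.45  0.37  0.39] rot [-0.   0.   0.7] psi now -91.8
```

```bash
python3 -m pendant '[[[-0.2,0.3,0.3,0,0,0.6,70],[-0.4,0.3,0.4,0,0,0.6,70],[-0.4,0.3,0.4,0,0,0.6,30],[-0.4,0.3,0.4,0,0,0.6,0],[-0.4,0.3,0.4,0,0,0.6,0]]]' 25;python3 -m pendant '[[[0,0,0,0,0,0,0],[0,0,0,0,0,0,0],[0,0,0,0,0,0,0],[0,0,0,0,0,0,0],[0,0,0,0,0,0,0]]]' 25; python3 g.py 516 -137 97 -92.5
```

```text
t: 43.03
tcp_pos: [0.5072, -0.3636, 0.0978]
tool_rot: [3.141, -0.066, 0.001]
wrist_force: [0.1, 0.3, -0.4]
gripper_width: 0.0237
t: 43.45
tcp_pos: [0.5073, -0.3638, 0.098]
tool_rot: [3.14, -0.066, 0.001]
wrist_force: [0.2, -0.0, 3.0]
gripper_width: 0.0131
t 43.45 tcp [ 507.3 -363.8   98. ] x [ 0.999 -0.042  0.001] y [-0.042 -0.999  0.001] z [ 0.001 -0.001 -1.   ] w 13.1 F [ 0.2 -0.   3. ]
shift cm [ -0.08 -22.7    0.08] rot [ 0.  -0.   0.1] psi now -92.4
```

```bash
python3 -m pendant '[[[0,-2,0,0,0,0,0],[0,-4,0,0,0,0,0],[0,-6,0,0,0,0,0],[0,-8,0,0,0,0,0],[0,-10,0,0,0,0,0]]]' 30;python3 -m pendant '[[[0,-2,0,0,0,0,0],[0,-4,0,0,0,0,0],[0,-6,0,0,0,0,0],[0,-8,0,0,0,0,0],[0,-10,0,0,0,0,0]]]';python3 -m pendant '[[[0,-0.5,0,0,0,0,0],[0,-1,0,0,0,0,0],[0,-1.5,0,0,0,0,0],[0,-2,0,0,0,0,0],[0,-2.3,0,0,0,0,0]]]'; python3 g.py 516 -134 97 -92.5
```

```text
t: 43.87
tcp_pos: [0.5117, -0.2646, 0.098]
tool_rot: [3.138, -0.067, 0.003]
wrist_force: [1.0, -2.4, 1.2]
gripper_width: 0.0127
t: 44.28
tcp_pos: [0.5161, -0.1645, 0.098]
tool_rot: [3.138, -0.067, 0.004]
wrist_force: [1.3, -4.0, -0.3]
gripper_width: 0.0129
t: 44.7
tcp_pos: [0.5171, -0.1408, 0.098]
tool_rot: [3.14, -0.066, 0.003]
wrist_force: [1.3, -2.4, 4.2]
gripper_width: 0.0127
t 44.7 tcp [ 517.1 -140.8   98. ] x [ 0.999 -0.042  0.002] y [-0.042 -0.999  0.   ] z [ 0.002 -0.001 -1.   ] w 12.7 F [ 1.3 -2.4  4.2]
shift cm [-0.14 -0.67  0.1 ] rot [ 0.  -0.1  0.1] psi now -92.4
```

```bash
python3 -m pendant '[[[0,-0.2,0,0,0,0,0],[0,-0.4,0,0,0,0,0],[0,-0.6,0,0,0,0,0],[0,-0.8,0,0,0,0,0],[0,-0.9,0,0,0,0,0]]]'; python3 -m pendant '[[[0,-0.1,0,0,0,0,0],[0,-0.2,0,0,0,0,0],[0,-0.3,0,0,0,0,0],[0,-0.4,0,0,0,0,0],[0,-0.4,0,0,0,0,0]]]'
```

```text
t: 45.12
tcp_pos: [0.5175, -0.1351, 0.098]
tool_rot: [3.135, -0.068, 0.004]
wrist_force: [2.6, -7.1, 1.9]
gripper_width: 0.013
t: 45.53
tcp_pos: [0.5175, -0.1353, 0.098]
tool_rot: [3.129, -0.072, 0.006]
wrist_force: [3.6, -12.5, -0.6]
gripper_width: 0.0127
```

Hard stop after about 229 mm of travel, which matches fully shut. Back off, release and rise.

```bash
python3 -m pendant '[[[0,0.3,0,0,0,0,0],[0,0.6,0,0,0,0,15],[0,0.6,0,0,0,0,40],[0,0.6,0,0,0,0,70],[0,0.6,0,0,0,0,70]]]' 20;python3 -m pendant '[[[0,0,-1,0,0,0,70],[0,0,-3,0,0,0,70],[0,0,-6,0,0,0,70],[0,0,-9,0,0,0,70],[0,0,-11,0,0,0,70]]]';python3 -m pendant '[[[0,-4,0,0,0,0,70],[0,-8,0,0,0,0,70],[0,-12,0,0,0,0,70],[0,-16,0,0,0,0,70],[0,-20,0,0,0,0,70]]]';python3 -m pendant '[[[0,-4,0,0,0,0,70],[0,-8,0,0,0,0,70],[0,-10,0,0,0,0,70],[0,-10,0,0,0,0,70],[0,-10,0,0,0,0,70]]]';python3 - <<'E'
from h import *
tool()
b=snap('top','top30.png')[150:310,310:570]
cv2.imwrite('pics/d30.png',cv2.convertScaleAbs(cv2.resize(b,None,fx=3,fy=3),alpha=1.7))
a=snap('side','side30.png')[105:285,260:440]
cv2.imwrite('pics/c30.png',cv2.convertScaleAbs(cv2.resize(a,None,fx=3.3,fy=3.3),alpha=1.7))
E
```

```text
t: 45.95
tcp_pos: [0.5148, -0.1318, 0.096]
tool_rot: [-3.138, 0.064, 0.007]
wrist_force: [0.6, 0.0, -0.4]
gripper_width: 0.0484
t: 46.37
tcp_pos: [0.517, -0.1336, 0.2104]
tool_rot: [-3.141, 0.065, -0.003]
wrist_force: [1.0, -0.5, -0.4]
gripper_width: 0.0601
t: 46.78
tcp_pos: [0.5241, 0.0686, 0.208]
tool_rot: [-3.14, 0.065, 0.001]
wrist_force: [0.9, -0.6, -0.5]
gripper_width: 0.0599
t: 47.2
tcp_pos: [0.5282, 0.1682, 0.2072]
tool_rot: [3.14, -0.059, -0.002]
wrist_force: [0.6, -0.6, -0.8]
gripper_width: 0.0598
t 47.2 tcp [528.2 168.2 207.2] x [ 0.999 -0.037 -0.002] y [-0.037 -0.999  0.001] z [-0.002 -0.001 -1.   ] w 59.8 F [ 0.6 -0.6 -0.8]
```

View pics/d30.png

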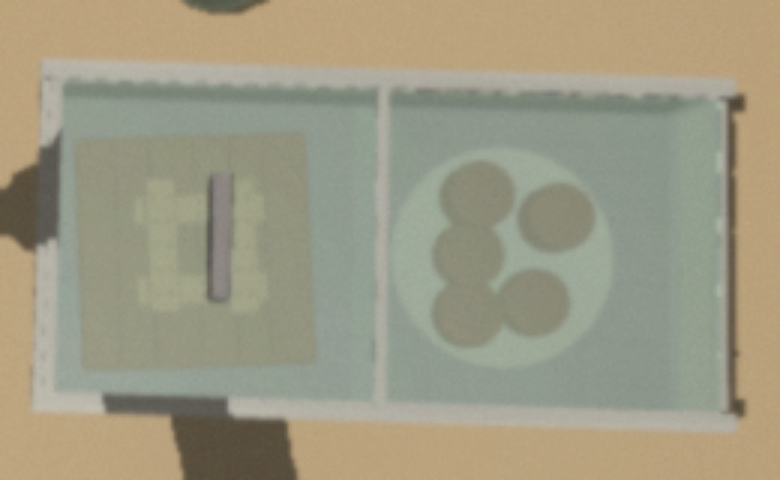

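View pics/c30.png

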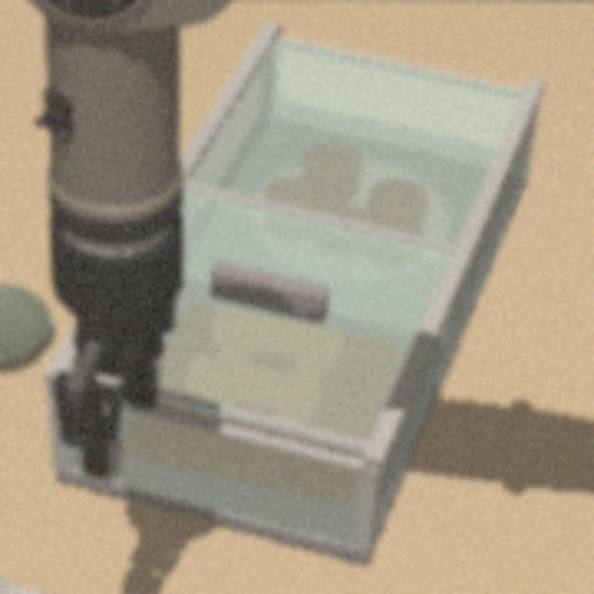

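View pics/side30.png

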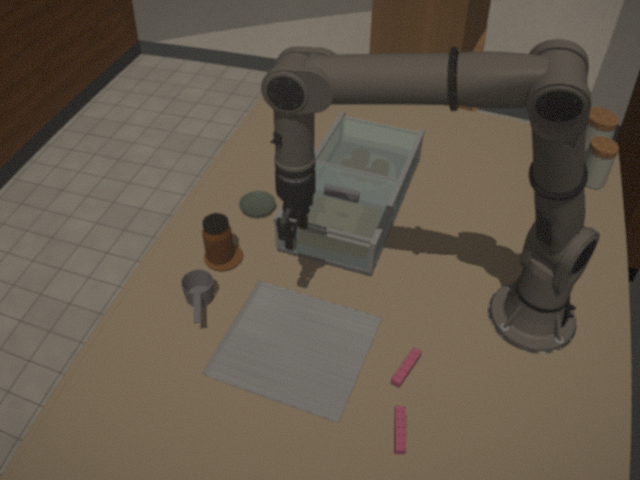

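The lid edge is flush with the end wall, the tower is intact under the glass, and the bystanders are untouched. One last number, then hand in.

Run:
```python
from h import *
f=lambda x,y:(310+x/3,150+y/3)
P=plane('top',[f(541,245),f(220,237)],.143)*1000; print(P.round(1),np.linalg.norm(P[0]-P[1]).round(1))
from cell import workorder
print(workorder.sign_off())
```

```text
[[ 507.4 -360.8]
 [ 516.2 -134.5]] 226.5
the job is handed in; nothing more can be done
None
```

I slid the lid to its open stop and built the tower from the four shortbread fingers on the sheet: two along the case's length, two crosswise on top. I then slid the lid back to its shut stop, backed the arm clear and handed the job in at about 47 s.

**Tower (last measured before the lid was closed):**

| Layer | Distance from board centre | Lengthwise offset from centre |
|---|---|---|
| Lower | 30–31 mm | under 1 mm |
| Upper | 29–32 mm | within about 2.5 mm |

The fingers looked square to the board. After closing, the tower looked unchanged under the glass.

**Lid:** the tool travelled about 229 mm between the two hard stops. The camera put the handle's travel at 226.5 mm, a few millimetres less but within picture accuracy. The lid's edge sits flush with the end wall.

**Bystanders:** the jar, measuring cup, folded cup and coaster look undisturbed in the final pictures, and the pink bars were not touched.

**What disagreed:**
- **TCP height:** the fingertips stood roughly 25–30 mm above the reported TCP height, so the first grip on the handle closed on nothing. I corrected the grasp and placing heights from contact and the pictures after that.
- **Cameras:** the two views differed by about 4 mm along the fingers' length. I mostly used the top view.

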